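# Empty the child-safe capsule tub and line up its cartons in the refill tray

## Robot

A 6-joint arm with a two-finger parallel gripper is mounted at the origin on the work surface. World frame = base frame: x ahead of the robot, y to its left, z up, the work surface at z = 0. Lengths are in m, angles in rad, forces in N, time in s.
With the tool pointing down it reaches from about 0.425 to 0.95 m from the base axis. Payload 3.5 kg.
Tool frame: the origin (TCP) lies at the very end of the fingers, on their centre line; the grasp point (between the pads) lies 19 mm behind it; z points along the fingers, y is the direction in which the jaws open and shut (so a half turn about z gives the same grasp; the last joint's range is limited). The gripper opens to 85 mm and grips with 20 to 120 N. Pads are 22 mm wide; open, the fingers measure 114 mm over their backs; the gripper's body (76 mm by 85 mm) begins 54 mm behind the grasp point. The pads swing forward as they close: fully open they stand 13 mm farther back than shut.
Start: joints at [-1.402, 0.286, 1.577, -0, 1.279, -0.15], TCP at [0.212, -0.641, 0.231] pointing down, gripper open.
Joint ranges: [-2.77, 2.77], [-0.9, 2.22], [0.21, 2.48], [-1.53, 4.67], [0.24, 2.81], [-2.84, 2.84]. Speed limits (rad/s): [2.79, 2.79, 3.14, 3.14, 3.14, 3.14].

## Interface

Orientations are given as a unit quaternion [x, y, z, w].
In Python, from plant import get_state, read_camera, get_calibration, ticket, search_frame, cut_out, pinpoint gives the robot as it stands.
- The arm moves only by the tool move_arm, never from a script. Its argument "plan" is a list that holds one entry, the list of rows, each a list of 7 numbers: the turn, a rotation vector about the tool's x, y, z in degrees, then the shift along the tool's x, y, z in m, then the finger opening in m, from 0 to 0.0854. In form: [[[ax, ay, az, x, y, z, hand], ...]]. A call has exactly 5 rows; each row is the pose to reach, as a shift and turn from the pose measured when the call began, along the tool's axes at that moment; what a row does not reach only later rows make up. A row lasts 1/8 s, in which the tool goes at most 62.5 mm and 10.7 degrees, less where a joint would pass 70% of its speed; a pose out of reach is approached as far as the arm can. A call with a gripper value outside its range is refused whole. The fingers move at their own pace and stop on an object; "force" is the grip in N (left out, the last holds). Time passes only in rows, so rows that repeat a pose let the fingers close, or fill a call up. It gives the time, the measured TCP pose, the force and the opening at its end, in the units of the state.
- get_state(): the state, without advancing time (a new reading comes with each control period).
- read_camera(name): name is "side" or "top" or "wrist"; returns the picture (400x640x3 uint8, red, green, blue); there is no depth.
- get_calibration(name): a dict with "mtx" (3x3 intrinsics, pixels), "extrinsics" (4x4, takes a point from camera to world coordinates); the wrist camera has in their place "hand_eye" (4x4, takes a point from camera to tool coordinates, whose origin is the TCP and whose axes are the flange's). Camera axes: x right, y up, looking along -z (the intrinsics and any distortion apply to the point x, -y, -z); pixel columns grow to the right and rows downward; lengths in m; the calibration is good to about 2 mm. A picture is of the moment at which its call begins: read the wrist's pose just before it. get_calibration takes no time and is no camera call.
- ticket.sign_off(): hands the job in, once; it reports no verdict.
Trained networks look in the newest picture that a camera, given by its name, has taken for a name from the list of things; names that differ only in an ending like _2 or _b are one class to them, and where a whole thing is asked for, a point or a joint stands for the part that bears it (a point fixed in the world has none). Each returns a list of dicts, best first, with "p" (0 to 1); they miss things now and then, are a little off and sometimes report something else, mostly with a low value. They report only what shows in the picture. A call takes as long as a camera call. They do not tell look-alikes from the thing itself.
- search_frame(camera, query): "centre" ([column, row] in pixels, amid what is visible of it).
- cut_out(camera, query): "pixels" (400x640 bool, what is visible of it) and "centre" ([column, row] in pixels, amid what is visible of it).
- pinpoint(camera, query): "centre" ([column, row] in pixels: a listed point, or the origin of a listed thing).
The state is a dict: "time": time; "qpos": joint angles; "dq": joint speeds; "joint_efforts": joint torques, N m; "eef_pos": TCP position; "tcp_rot": TCP orientation; "contact_force": force on the tool from outside, world axes, zero at the start; "wrist_torque": the same for the moment, N m; "opening": opening from 0.0 (shut) to 1.0 (fully open).
Only numpy, scipy, OpenCV 4.12 (cv2) and the standard library are available. Lean on these libraries where they do the work, as an engineer would, in place of code of your own. Each camera call takes 0.05 s, during which the arm holds its last target.

## Task

Empty the child-safe wash-capsule tub so that it can be rinsed: squeeze the two orange side tabs of its cap together and, keeping them squeezed, turn the cap anticlockwise off its neck, then lift it off and lay it right way up, flat on the bare shelf. Move every carton from the tub to the wooden refill tray and pack them there upright, starting in the corner where the two lips meet: broad sides parallel to the end lip, the first carton pushed home against the end lip and the back lip, each further one pushed tight against the carton before it and against the back lip. Leave the jug, cup, brush and peg basket where they are.

Things in the scene. Friction and masses are not known exactly. Their poses are not given: they have to be found in the camera images.
- tub: Off-white round tub, heavy, does not move. Origin: centre of its underside, on the shelf; z up. Foot 204 mm across, 22 mm high; its top is the floor under the cartons and the shoulder under the cap. Neck wall: inner radius 84, outer 88 mm, rim 50 mm above the shelf; bayonet lugs stick out 6 mm at its +y and -y sides.
- tub_floor (a point): Centre of the tub's inner floor, 22 mm above the shelf; axes as the tub's. The cartons stand here in a row along y, about 37 mm apart, long side (60) about along x (they may have shifted); they reach 78 mm above the shelf, 28 mm above the rim.
- cap_grip (a point): Midway between the two orange tabs on the grey cap, on its axis, at mid-height of the tabs. z up; x runs from tab b to tab a, the line along which to squeeze. Each tab is an upright plate 32 mm wide (along y) and 36 mm high, standing 4 to 40 mm above the cap's flat top (this point: 22 mm above it); outer faces 62 mm apart, 50 squeezed home. A grip of 20 to 40 N also holds the cap for lifting.
- cap_edge (a point): Centre of the cap's lower edge, 90 mm below cap_grip; same axes. Loose deep bell, 0.35 kg, 204 mm across, 68 mm high to its top, hollow to 64 mm. At the start locked on the tub: edge on the shoulder, x along the tub's x (within 5 degrees). With both tabs home it turns anticlockwise (from above) and lifts free 46 to 100 degrees on: turn about 60. Lift it 75 mm to clear the cartons.
- tab_a (a joint): How far tab a (on the cap's +x side) is squeezed in, m: 0 out (sprung), 0.006 fully home; 3 N to start, 8 N home. A catch stops the cap turning until both tabs are at least 5 mm in.
- tab_b (a joint): The same for tab b, on the cap's -x side.
- tray_corner (a point): Reference corner of the wooden refill tray (fixed): the point on its floor, 6 mm above the shelf, where the inner faces of back lip and end lip meet. x points out through the back lip, y out through the end lip; the floor is open to -x (122 mm) and -y (177 mm). Lips 22 mm high, 8 thick. Packed home a carton's centre is at x -30, z +28, y -17 (first), -51, -85, -119 mm.
- pack_a_mid (a point): Centre of a sealed teal carton with a white band, 60 (x) by 34 (y) by 56 (z) mm, about 0.12 kg, contents settled low, z up. All cartons are alike; three or four are present (None: absent). They start in the closed tub, under the cap. Grip across the 60 mm length (along x), within the top 24 mm so that the fingertips stay above the neck and the lips.
- pack_b_mid (a point): Centre of a sealed teal carton with a white band, 60 (x) by 34 (y) by 56 (z) mm, about 0.12 kg, contents settled low, z up. All cartons are alike; three or four are present (None: absent). They start in the closed tub, under the cap. Grip across the 60 mm length (along x), within the top 24 mm so that the fingertips stay above the neck and the lips.
- pack_c_mid (a point): Centre of a sealed teal carton with a white band, 60 (x) by 34 (y) by 56 (z) mm, about 0.12 kg, contents settled low, z up. All cartons are alike; three or four are present (None: absent). They start in the closed tub, under the cap. Grip across the 60 mm length (along x), within the top 24 mm so that the fingertips stay above the neck and the lips.
- pack_d_mid (a point): Centre of a sealed teal carton with a white band, 60 (x) by 34 (y) by 56 (z) mm, about 0.12 kg, contents settled low, z up. All cartons are alike; three or four are present (None: absent). They start in the closed tub, under the cap. Grip across the 60 mm length (along x), within the top 24 mm so that the fingertips stay above the neck and the lips.
- jug_mid (a point): Bystander: closed blue plastic detergent jug, 85 by 150 mm, 238 mm high, 1.6 kg. Point on its axis, 110 mm up.
- cup_mid (a point): Bystander: clear plastic measuring cup, 72 mm across, 85 mm high. Point on its axis, 42 mm up.
- brush_mid (a point): Bystander: green scrub brush lying bristles down, 55 (x) by 160 (y) mm, 69 mm high. Point 30 mm up.
- basket_mid (a point): Bystander: stainless wire peg basket, 100 (x) by 150 (y) mm, 61 mm high. Point 30 mm up.
Mind the look-alikes: they are no part of the job. Of the things shaped like the part that bears tray_corner, the wooden one is meant.

How it is judged:
On the way:
1. with both tabs squeezed in, the cap is turned on its neck (35 degrees or more, still seated) (value of joint each of tab_a, tab_b above 0.004 m and angle between the x axis of cap_grip and the x axis of tub, either way round above 0.6 rad and z of cap_grip in the frame of tub below 0.12 m and horizontal distance between cap_grip and tub below 0.012 m), for 0.1 s.
At the end, for the whole second after the job is handed in: Each carton stands on the tray (tilt and yaw within 0.1 rad), within 6 mm of the back lip, in the first, second, third (and fourth) place from the end lip, none left empty, within 7 mm; the cap lies flat, right way up, on the bare shelf, off the tub and tray (x of pack_a_mid in the frame of tray_corner between -0.036 and -0.024 m and z of pack_a_mid in the frame of tray_corner between 0.023 and 0.033 m and angle between each of pack_a_mid, pack_b_mid, pack_c_mid, pack_d_mid's own z axis and vertical below 0.1 rad and angle between the x axis of each of pack_a_mid, pack_b_mid, pack_c_mid, pack_d_mid and the x axis of tray_corner, either way round below 0.1 rad and (y of pack_a_mid in the frame of tray_corner between -0.024 and -0.01 m or y of pack_a_mid in the frame of tray_corner between -0.058 and -0.044 m or y of pack_a_mid in the frame of tray_corner between -0.092 and -0.078 m or y of pack_a_mid in the frame of tray_corner between -0.126 and -0.112 m) and x of pack_b_mid in the frame of tray_corner between -0.036 and -0.024 m and z of pack_b_mid in the frame of tray_corner between 0.023 and 0.033 m and (y of pack_b_mid in the frame of tray_corner between -0.024 and -0.01 m or y of pack_b_mid in the frame of tray_corner between -0.058 and -0.044 m or y of pack_b_mid in the frame of tray_corner between -0.092 and -0.078 m or y of pack_b_mid in the frame of tray_corner between -0.126 and -0.112 m) and x of pack_c_mid in the frame of tray_corner between -0.036 and -0.024 m and z of pack_c_mid in the frame of tray_corner between 0.023 and 0.033 m and (y of pack_c_mid in the frame of tray_corner between -0.024 and -0.01 m or y of pack_c_mid in the frame of tray_corner between -0.058 and -0.044 m or y of pack_c_mid in the frame of tray_corner between -0.092 and -0.078 m or y of pack_c_mid in the frame of tray_corner between -0.126 and -0.112 m) and x of pack_d_mid in the frame of tray_corner between -0.036 and -0.024 m and z of pack_d_mid in the frame of tray_corner between 0.023 and 0.033 m and (y of pack_d_mid in the frame of tray_corner between -0.024 and -0.01 m or y of pack_d_mid in the frame of tray_corner between -0.058 and -0.044 m or y of pack_d_mid in the frame of tray_corner between -0.092 and -0.078 m or y of pack_d_mid in the frame of tray_corner between -0.126 and -0.112 m) and (y of pack_a_mid in the frame of tray_corner between -0.024 and -0.01 m or y of pack_b_mid in the frame of tray_corner between -0.024 and -0.01 m or y of pack_c_mid in the frame of tray_corner between -0.024 and -0.01 m or y of pack_d_mid in the frame of tray_corner between -0.024 and -0.01 m) and (y of pack_a_mid in the frame of tray_corner between -0.058 and -0.044 m or y of pack_b_mid in the frame of tray_corner between -0.058 and -0.044 m or y of pack_c_mid in the frame of tray_corner between -0.058 and -0.044 m or y of pack_d_mid in the frame of tray_corner between -0.058 and -0.044 m) and (y of pack_a_mid in the frame of tray_corner between -0.092 and -0.078 m or y of pack_b_mid in the frame of tray_corner between -0.092 and -0.078 m or y of pack_c_mid in the frame of tray_corner between -0.092 and -0.078 m or y of pack_d_mid in the frame of tray_corner between -0.092 and -0.078 m) and height (world z) of cap_grip below 0.0935 m and angle between cap_grip's own z axis and vertical below 0.08 rad and horizontal distance between cap_grip and tub above 0.18 m); the robot touches nothing.
It fails at once if The blue detergent jug is knocked away or over (distance of jug_mid from where it was at the start of the episode above 0.03 m or angle between jug_mid's own z axis and vertical above 0.4 rad).
It fails at once if The measuring cup is knocked away or over (distance of cup_mid from where it was at the start of the episode above 0.03 m or angle between cup_mid's own z axis and vertical above 0.4 rad).
It fails at once if The scrub brush is knocked away or over (distance of brush_mid from where it was at the start of the episode above 0.03 m or angle between brush_mid's own z axis and vertical above 0.4 rad).
It fails at once if The peg basket is knocked away or over (distance of basket_mid from where it was at the start of the episode above 0.03 m or angle between basket_mid's own z axis and vertical above 0.4 rad).
Of pack_a, pack_b, pack_c, pack_d only 3 to 4 are there at a start; the rules pass over those that are not, and their reading is None.
At some moment in a run one of pack_a, pack_b, pack_c, pack_d, cap may be knocked a few centimetres aside while the robot is not near it.
Once in a run the grip may slacken for a moment while it holds something.
It also fails if it takes over 210 s, if anything falls off the work surface, if the arm or the gripper's body presses on something with over 40 N, if the wrist force passes 120 N, or if a joint passes its speed limit or range.

## Working session

There is one attempt and no reset: what is moved stays moved. The work goes in short steps, Python scripts to look and compute and a tool call to move; the robot and the scene stay as the last step left them, time stands still between calls to the robot, and variables do not carry over. Pictures are saved under pics/ and viewed, and the job is handed in when it is done.

Besides the shell and the picture viewer there is one more tool, called after "Request:" as name(argument=value, ...), one argument or row to a line, values as JSON. move_arm: Moves the arm, as the interface text tells. Its arguments: {"type":"object","properties":{"plan":{"type":"array","items":{"type":"array","items":{"type":"array","items":{"type":"number"}}}},"force":{"type":"number"}},"required":["plan"]}

```bash
ls; mkdir -p pics; python3 - <<'E'
from plant import *
import cv2, numpy as np
np.set_printoptions(precision=4,suppress=True)
for n in ["side","top","wrist"]:
    im=read_camera(n); cv2.imwrite(f"pics/{n}0.png",im[:,:,::-1])
    print(n,get_calibration(n))
print(get_state())
E
```

```text
pics
side {'mtx': array([[465.6942,   0.    , 319.1314],
       [  0.    , 465.6942, 197.8577],
       [  0.    ,   0.    ,   1.    ]]), 'extrinsics': array([[-0.974 ,  0.1582, -0.1622,  0.2946],
       [-0.2264, -0.6545,  0.7214,  1.0807],
       [ 0.008 ,  0.7394,  0.6733,  0.9924],
       [ 0.    ,  0.    ,  0.    ,  1.    ]])}
top {'mtx': array([[471.4577,   0.    , 321.7165],
       [  0.    , 471.4577, 193.8784],
       [  0.    ,   0.    ,   1.    ]]), 'extrinsics': array([[ 0.0031,  0.9952, -0.0981,  0.3834],
       [-0.9998,  0.0051,  0.0207,  0.1429],
       [ 0.0211,  0.098 ,  0.995 ,  1.3507],
       [ 0.    ,  0.    ,  0.    ,  1.    ]])}
wrist {'mtx': array([[330.0182,   0.    , 319.0735],
       [  0.    , 330.0182, 194.68  ],
       [  0.    ,   0.    ,   1.    ]]), 'hand_eye': array([[-0.    ,  0.9576,  0.2881,  0.0726],
       [ 1.    ,  0.0002, -0.0007,  0.0002],
       [-0.0007,  0.2881, -0.9576, -0.1433],
       [ 0.    ,  0.    ,  0.    ,  1.    ]])}
{'time': 0.15, 'qpos': array([-1.402 ,  0.287 ,  1.5779, -0.    ,  1.2786, -0.15  ]), 'dq': array([ 0.0001, -0.0042, -0.0047,  0.001 ,  0.0014,  0.0002]), 'joint_efforts': array([  0.0005, -40.6605, -29.3142,  -0.0002,   0.0039,  -0.    ]), 'eef_pos': array([ 0.2115, -0.6404,  0.2302]), 'tcp_rot': array([ 0.9873,  0.1587, -0.    , -0.001 ]), 'contact_force': array([-0.4963,  0.2651, -0.399 ]), 'wrist_torque': array([ 0.0318, -0.0567,  0.013 ]), 'opening': 0.9963364426931778}
```

View pics/top0.png

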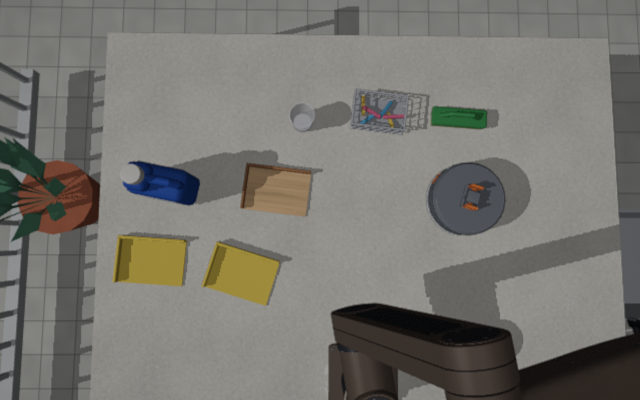

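View pics/side0.png

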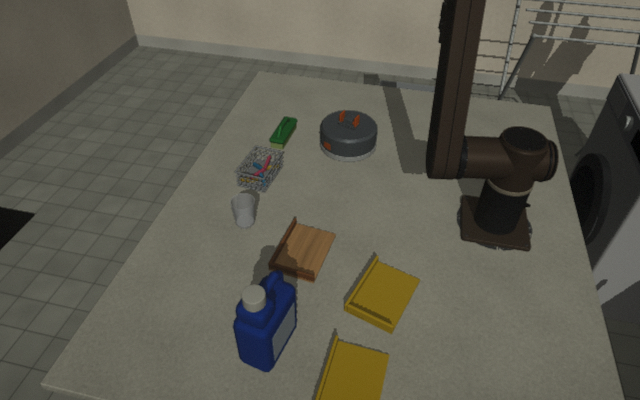

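View pics/wrist0.png

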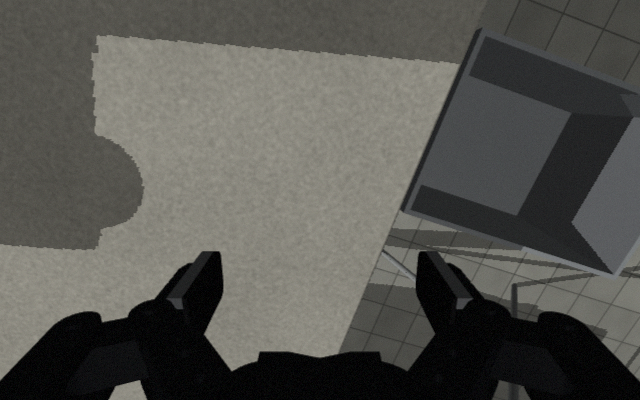

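The wooden tray is at (277,189) in the top view, with lips on its left and upper edges. The yellow trays at (150,260) and (242,273) are look-alikes. The tub and cap are at (467,198). I'll check these in close crops.

```bash
cat > h.py <<'E'
from plant import *
import cv2, numpy as np
from scipy.spatial.transform import Rotation as R
from scipy.optimize import least_squares
np.set_printoptions(precision=4,suppress=True)
F=np.diag([1,-1,-1.])
def cam(name,st=None):
    c=get_calibration(name)
    if name=="wrist":
        st=st or get_state()
        T=np.eye(4);T[:3,:3]=R.from_quat(st['tcp_rot']).as_matrix();T[:3,3]=st['eef_pos']
        E=T@c['hand_eye']
    else: E=c['extrinsics']
    return c['mtx'],E,c.get('dist',None)
def ray(C,px,z):
    K,E,_=C
    d=E[:3,:3]@(F@np.linalg.inv(K)@np.array([px[0],px[1],1.]))
    o=E[:3,3]; return o+d*(z-o[2])/d[2]
def proj(C,P):
    K,E,_=C
    p=(np.atleast_2d(P)-E[:3,3])@E[:3,:3]@F
    q=p@K.T; return q[:,:2]/q[:,2:]
def shot(name,fn=None):
    st=get_state(); im=read_camera(name)[:,:,::-1].copy()
    if fn: cv2.imwrite(f"pics/{fn}.png",im)
    return im,cam(name,st)
def crop(im,x0,y0,x1,y1,s,fn):
    cv2.imwrite(f"pics/{fn}.png",cv2.resize(im[y0:y1,x0:x1],None,fx=s,fy=s,interpolation=cv2.INTER_CUBIC))
def goto(p,yaw=None):
    """target TCP pos (world) with tool down, tool y axis at heading yaw(rad, world). prints turn & shift in tool axes"""
    st=get_state(); Rt=R.from_quat(st['tcp_rot']); p0=np.array(st['eef_pos'])
    if yaw is None: Rn=Rt
    else:
        best=None
        for k in (0,np.pi):
            y=np.array([np.cos(yaw+k),np.sin(yaw+k),0]);z=np.array([0,0,-1.]);x=np.cross(y,z)
            Rn=R.from_matrix(np.c_[x,y,z]); dr=(Rt.inv()*Rn).as_rotvec(degrees=True)
            if best is None or np.linalg.norm(dr)<np.linalg.norm(best): best=dr
        dr=best
    if yaw is None: dr=np.zeros(3)
    print("turn",dr,"shift",Rt.inv().apply(np.array(p)-p0),"q6",st['qpos'][5])
def pr():
    st=get_state(); Rm=R.from_quat(st['tcp_rot']).as_matrix()
    print("t",round(st['time'],2),"p",st['eef_pos'],"y-yaw",np.degrees(np.arctan2(Rm[1,1],Rm[0,1])),"z",Rm[:,2],"F",st['contact_force'],"open",round(st['opening'],3),"q",st['qpos'])
E
python3 - <<'E'
from h import *
im,C=shot("top"); im2,C2=shot("side")
crop(im,220,140,340,240,5,"c_tray"); crop(im,410,140,530,260,5,"c_cap");crop(im2,300,90,400,180,6,"c_cap_s");crop(im2,250,200,350,300,6,"c_tray_s")
for n,c in(("top",C),("side",C2)):
    for q in("cap_grip","tray_corner","tub","jug_mid","cup_mid","brush_mid","basket_mid"):
        z={"cap_grip":.112,"tray_corner":.006,"tub":0,"jug_mid":.11,"cup_mid":.042}.get(q,.03)
        print(n,q,[(round(d['p'],2),np.round(d['centre'],1),ray(c,d['centre'],z)) for d in pinpoint(n,q)[:3]])
E
```

```text
top cap_grip [(0.65, array([473.9, 194.8]), array([ 0.5051, -0.2875,  0.112 ]))]
top tray_corner [(0.72, array([121.3, 237. ]), array([0.391 , 0.6791, 0.006 ])), (0.66, array([247.4, 166.3]), array([0.5945, 0.3288, 0.006 ])), (0.66, array([219.5, 244.5]), array([0.3708, 0.4033, 0.006 ]))]
top tub [(0.52, array([376.8, 111.6]), array([ 0.7602, -0.0462,  0.    ]))]
top jug_mid [(0.87, array([159.6, 182.8]), array([0.5328, 0.544 , 0.11  ]))]
top cup_mid [(0.88, array([303.8, 117. ]), array([0.731 , 0.1672, 0.042 ]))]
top brush_mid [(0.76, array([457.7, 117. ]), array([ 0.738 , -0.2755,  0.03  ]))]
top basket_mid [(0.7, array([375.8, 109.5]), array([ 0.758 , -0.0392,  0.03  ]))]
side cap_grip [(0.85, array([350.6, 118.2]), array([ 0.4934, -0.287 ,  0.112 ]))]
side tray_corner [(0.8, array([272.3, 268.8]), array([0.5905, 0.3298, 0.006 ])), (0.78, array([347.5, 309.5]), array([0.3699, 0.4096, 0.006 ]))]
side tub [(0.65, array([346.6, 144.8]), array([ 0.5015, -0.2839,  0.    ])), (0.22, array([349.1, 117.6]), array([ 0.5252, -0.4639,  0.    ]))]
side jug_mid [(0.74, array([266.1, 313.5]), array([0.535 , 0.5323, 0.11  ]))]
side cup_mid [(0.97, array([242.1, 210.4]), array([0.7311, 0.1689, 0.042 ]))]
side brush_mid [(0.83, array([285.9, 129.5]), array([ 0.7285, -0.2834,  0.03  ])), (0.51, array([348.6, 115.5]), array([ 0.5227, -0.4312,  0.03  ]))]
side basket_mid [(0.73, array([255.9, 169.7]), array([ 0.7592, -0.0354,  0.03  ]))]
```

```bash
python3 - <<'E'
import cv2,numpy as np
a=cv2.imread("pics/c_tray.png");b=cv2.imread("pics/c_cap.png")
print(a.shape,b.shape)
c=cv2.imread("pics/c_cap_s.png")
o=np.zeros((600,800,3),np.uint8)
o[:333,:400]=cv2.resize(a,(400,333));o[:400,400:800]=cv2.resize(b,(400,400));o[360:600,:267]=cv2.resize(c,(267,240))
cv2.imwrite("pics/m1.png",o)
E
```

```text
(500, 600, 3) (600, 600, 3)
```

View pics/m1.png

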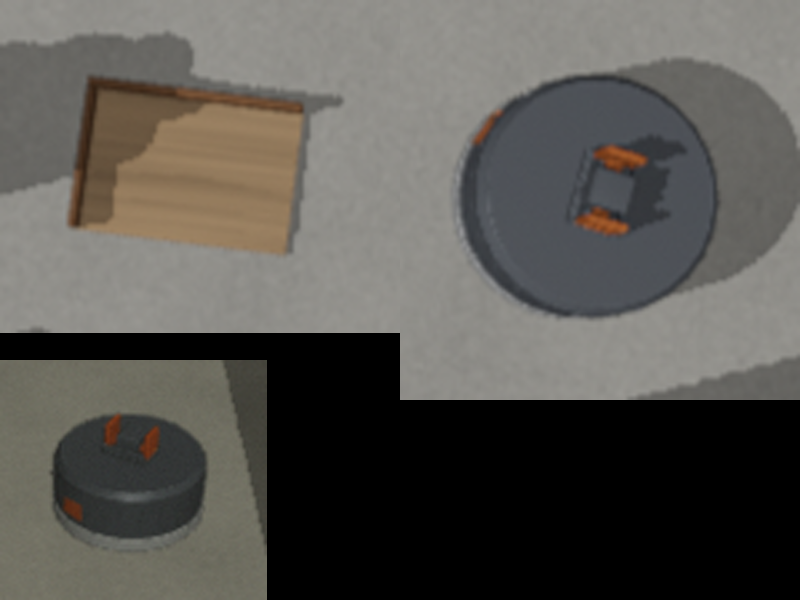

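```bash
python3 - <<'E'
from h import *
pr(); goto([.5,-.287,.30],np.radians(-15))
E
```

```text
t 0.95 p [ 0.2116 -0.641   0.2313] y-yaw -71.73257271164765 z [-0. -0. -1.] F [-0.0922  0.1131 -0.2037] open 1.0 q [-1.402   0.2863  1.5767 -0.      1.2786 -0.15  ]
turn [  0.0008   0.0009 -56.7326] shift [ 0.3848 -0.2457 -0.0687] q6 -0.15000311830042304
```

Request:
move_arm(
  plan=[
    [[0,0,-8,0.04,-0.026,-0.04,0.085],[0,0,-16,0.09,-0.057,-0.069,0.085],[0,0,-25,0.14,-0.09,-0.069,0.085],[0,0,-33,0.19,-0.12,-0.069,0.085],[0,0,-40,0.24,-0.153,-0.069,0.085]],
  ],
)

```text
time: 1.58
eef_pos: [0.3926, -0.4189, 0.3007]
tcp_rot: [0.873, 0.489, 0.0, 0.001]
contact_force: [0.3, -0.4, 0.5]
opening: 0.994
```

```bash
python3 - <<'E'
from h import *
pr(); goto([.5,-.287,.30],np.radians(-15))
E
```

```text
t 1.57 p [ 0.3926 -0.4189  0.3007] y-yaw -31.514685855640618 z [ 0.0007 -0.0008 -1.    ] F [ 0.2715 -0.4318  0.4718] open 0.994 q [-0.9946  0.0175  1.752   0.0002  1.3711 -0.4446]
turn [  0.0545   0.0238 -16.5147] shift [0.1686 0.0226 0.0007] q6 -0.44462987596194714
```

Request:
move_arm(
  plan=[
    [[0,0,-6,0.05,0.007,0,0.085],[0,0,-12,0.1,0.014,0,0.085],[0,0,-16.5,0.15,0.02,0,0.085],[0,0,-16.5,0.169,0.0226,0,0.085],[0,0,-16.5,0.169,0.0226,0,0.085]],
  ],
)

```text
time: 2.2
eef_pos: [0.5005, -0.2862, 0.3007]
tcp_rot: [0.793, 0.609, -0.0, 0.001]
contact_force: [0.7, 0.2, -0.4]
opening: 0.997
```

```bash
python3 - <<'E'
from h import *
pr()
im,C=shot("wrist","w1")
for q in("cap_grip","tab_a","tub","cap_edge"):
    print(q,[(round(d['p'],2),np.round(d['centre'],1),ray(C,d['centre'],.112)) for d in pinpoint("wrist",q)[:3]])
E
```

```text
t 2.2 p [ 0.5005 -0.2862  0.3007] y-yaw -14.93911234203625 z [ 0.0003 -0.0014 -1.    ] F [ 0.6737  0.217  -0.4441] open 0.997 q [-0.695   0.0231  1.7463 -0.0008  1.3711 -0.4341]
cap_grip [(0.64, array([318.5, 166.3]), array([ 0.5003, -0.2832,  0.112 ]))]Traceback (most recent call last):
  File "<stdin>", line 5, in <module>
ValueError: it knows: basket_mid, brush_mid, cap_edge, cap_grip, cup_mid, jug_mid, pack_a_mid, pack_b_mid, pack_c_mid, pack_d_mid, tray_corner, tub, tub_floor
```

View pics/w1.png

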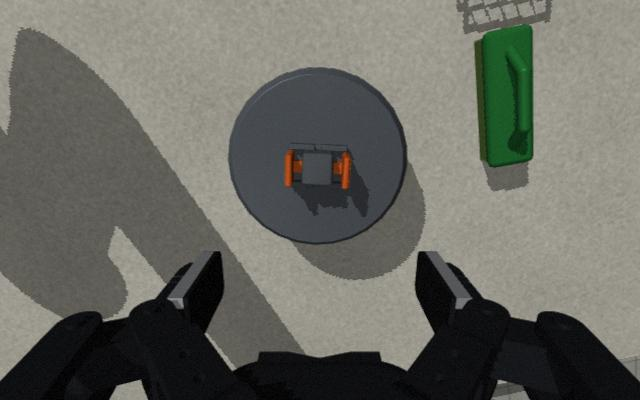

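```bash
cat >> h.py <<'E'
def tabs(im,C,ztop=.130):
    hsv=cv2.cvtColor(im,cv2.COLOR_BGR2HSV)
    m=cv2.inRange(hsv,(3,150,150),(16,255,255))
    n,l,s,c=cv2.connectedComponentsWithStats(m)
    out=[]
    for i in range(1,n):
        if s[i,4]>25: out.append((s[i,4],s[i,:4],c[i],ray(C,c[i],ztop)))
    return sorted(out,key=lambda t:-t[0]),m
E
python3 - <<'E'
from h import *
im,C=shot("wrist","w1")
o,m=tabs(im,C)
for t in o[:6]: print(t)
cl=im[140:200,270:370]; crop(im,270,130,370,205,8,"w1c")
g=[t for t in o if t[0]>60]
hsv=cv2.cvtColor(im,cv2.COLOR_BGR2HSV)
import math
E
```

```text
(np.int32(133), array([286, 154,   5,  31], dtype=int32), array([287.7895, 168.0226]), array([ 0.4712, -0.2748,  0.13  ]))
(np.int32(117), array([344, 156,   5,  31], dtype=int32), array([345.8718, 170.4786]), array([ 0.525 , -0.2919,  0.13  ]))
```

View pics/w1c.png

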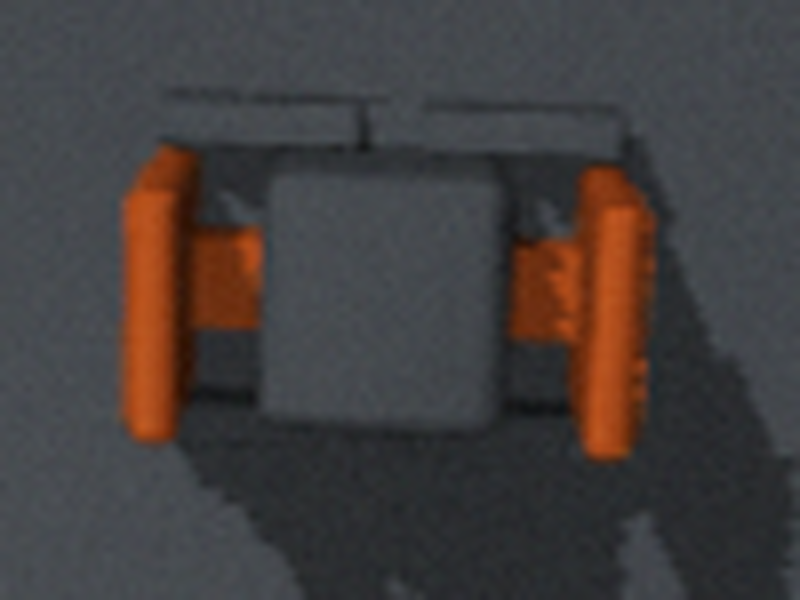

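```bash
python3 - <<'E'
from h import *
goto([.4981,-.2834,.15],np.radians(-17.6))
E
```

```text
turn [0.0268 0.0614 2.4762] shift [ 0.0042 -0.0025  0.1506] q6 -0.434398125563517
```

Request:
move_arm(
  plan=[
    [[0,0,2.5,0.004,-0.0025,0.04,0.085],[0,0,2.5,0.004,-0.0025,0.08,0.085],[0,0,2.5,0.004,-0.0025,0.12,0.085],[0,0,2.5,0.004,-0.0025,0.15,0.085],[0,0,2.5,0.004,-0.0025,0.15,0.085]],
  ],
)

```text
time: 2.98
eef_pos: [0.4957, -0.2836, 0.1475]
tcp_rot: [0.808, 0.589, -0.001, -0.003]
contact_force: [-0.5, -0.0, 0.5]
opening: 1.0
```

```bash
python3 - <<'E'
from h import *
pr()
im,C=shot("wrist","w2")
o,m=tabs(im,C)
for t in o[:6]: print(t)
K=proj(C,[get_state()['eef_pos']]);print("tcp px",K)
E
```

```text
t 2.98 p [ 0.4957 -0.2836  0.1475] y-yaw -17.761170919550423 z [-0.0051  0.0029 -1.    ] F [-0.461  -0.0475  0.5152] open 1.0 q [-0.6968  0.1466  1.9023 -0.0012  1.0984 -0.3863]
(np.int32(580), array([266, 195,  12,  70], dtype=int32), array([271.6241, 233.2466]), array([ 0.4722, -0.2729,  0.13  ]))
(np.int32(579), array([368, 195,  19,  70], dtype=int32), array([377.2781, 231.8929]), array([ 0.5255, -0.289 ,  0.13  ]))
(np.int32(93), array([361, 210,   7,  22], dtype=int32), array([364.957 , 220.6344]), array([ 0.521, -0.281,  0.13 ]))
(np.int32(40), array([292, 211,   6,  11], dtype=int32), array([295.2  , 215.925]), array([ 0.4872, -0.2675,  0.13  ]))
tcp px [[323.2923 256.7372]]
```

View pics/w2.png

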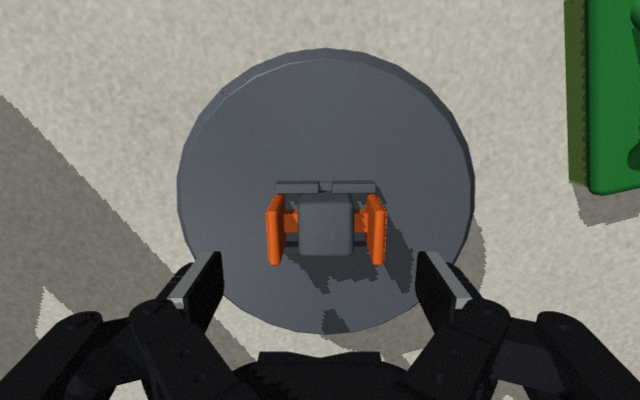

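```bash
python3 - <<'E'
from h import *
goto([.4983,-.2828,.092],np.radians(-17.6))
E
```

```text
turn [-0.0873  0.0252 -0.1424] shift [0.0019 0.0008 0.0579] q6 -0.3862155077332584
```

Request:
move_arm(
  plan=[
    [[0,0,0,0.002,0.001,0.025,0.085],[0,0,0,0.002,0.001,0.045,0.085],[0,0,0,0.002,0.001,0.057,0.085],[0,0,0,0.002,0.001,0.057,0.07],[0,0,0,0.002,0.001,0.057,0.07]],
  ],
)

```text
time: 3.65
eef_pos: [0.499, -0.2832, 0.0938]
tcp_rot: [0.808, 0.59, -0.0, 0.0]
contact_force: [-0.6, -0.4, 0.1]
opening: 0.819
```

```bash
python3 - <<'E'
from h import *
pr()
im,C=shot("wrist","w3")
E
```

```text
t 3.65 p [ 0.499  -0.2832  0.0938] y-yaw -17.73927385203982 z [-0.0005 -0.0009 -1.    ] F [-0.602  -0.3526  0.1227] open 0.819 q [-0.6925  0.2191  1.9288 -0.0012  0.9935 -0.3822]
```

View pics/w3.png

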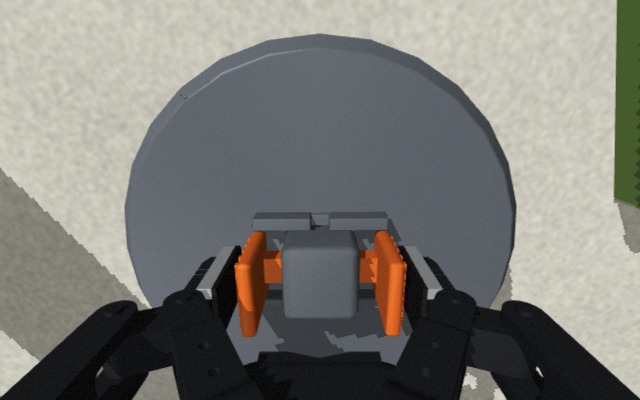

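Request:
move_arm(
  plan=[
    [[0,0,0,0,0,0.001,0.045],[0,0,0,0,0,0.001,0.045],[0,0,0,0,0,0.001,0.045],[0,0,0,0,0,0.001,0.045],[0,0,0,0,0,0.001,0.045]],
  ],
  force=38,
)

```text
time: 4.32
eef_pos: [0.5, -0.284, 0.0955]
tcp_rot: [0.807, 0.59, -0.0, 0.002]
contact_force: [-0.8, 0.2, 6.3]
opening: 0.566
```

```bash
python3 - <<'E'
from h import *
pr()
im,C=shot("wrist","w4");crop(im,200,200,440,380,3,"w4c")
E
```

```text
t 4.33 p [ 0.5    -0.284   0.0955] y-yaw -17.697922318439804 z [ 0.0014 -0.003  -1.    ] F [-0.8378  0.1962  6.2748] open 0.566 q [-0.6923  0.218   1.9264 -0.0017  0.9942 -0.3825]
```

View pics/w4c.png

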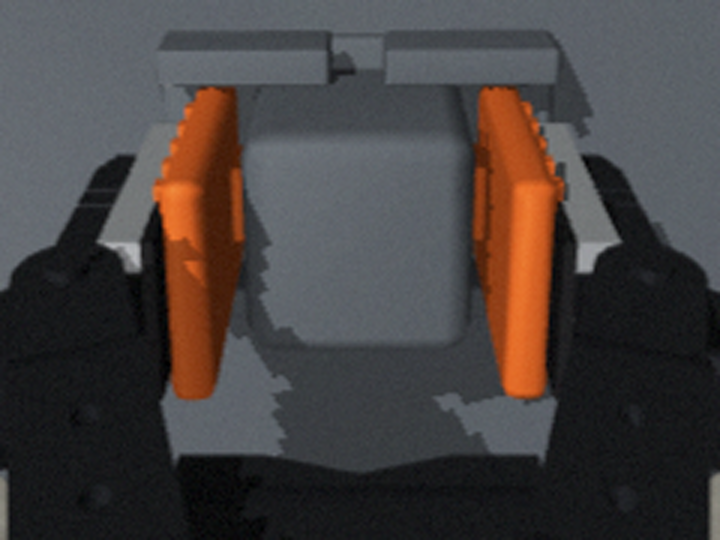

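Request:
move_arm(
  plan=[
    [[0,0,-6,0,0,0,0.045],[0,0,-12,0,0,0,0.045],[0,0,-18,0,0,0,0.045],[0,0,-24,0,0,0,0.045],[0,0,-30,0,0,0,0.045]],
  ],
)

```text
time: 5.0
eef_pos: [0.5, -0.2839, 0.0956]
tcp_rot: [0.626, 0.78, -0.001, 0.001]
contact_force: [-0.4, -0.5, -1.7]
opening: 0.561
```

```bash
python3 - <<'E'
from h import *
pr()
im,C=shot("wrist","w5")
E
```

```text
t 5.0 p [ 0.5    -0.2839  0.0956] y-yaw 12.457438666648246 z [ 0.0014 -0.0026 -1.    ] F [-0.4496 -0.4783 -1.7092] open 0.561 q [-0.6923  0.2178  1.9266 -0.0013  0.9944 -0.909 ]
```

View pics/w5.png

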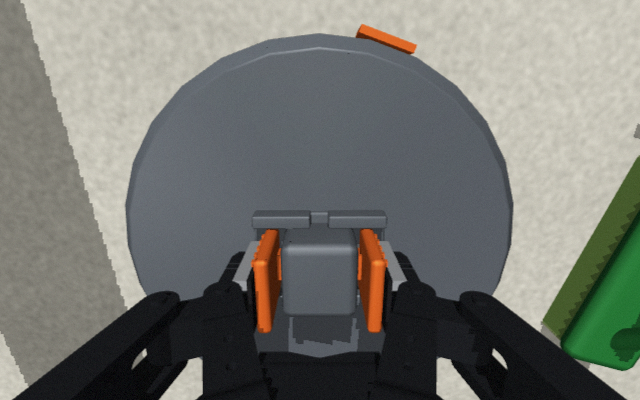

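Request:
move_arm(
  plan=[
    [[0,0,-7,0,0,0,0.045],[0,0,-14,0,0,0,0.045],[0,0,-21,0,0,0,0.045],[0,0,-28,0,0,0,0.045],[0,0,-33,0,0,0,0.045]],
  ],
)

```text
time: 5.68
eef_pos: [0.5003, -0.2837, 0.0956]
tcp_rot: [0.377, 0.926, -0.001, 0.002]
contact_force: [1.2, -0.4, -1.8]
opening: 0.567
```

```bash
python3 - <<'E'
from h import *
pr()
im,C=shot("wrist","w6")
E
```

```text
t 5.67 p [ 0.5003 -0.2837  0.0956] y-yaw 45.660641551135384 z [ 0.0023 -0.0023 -1.    ] F [ 1.2076 -0.391  -1.8372] open 0.567 q [-0.6921  0.2177  1.9267 -0.0003  0.994  -1.4888]
```

View pics/w6.png

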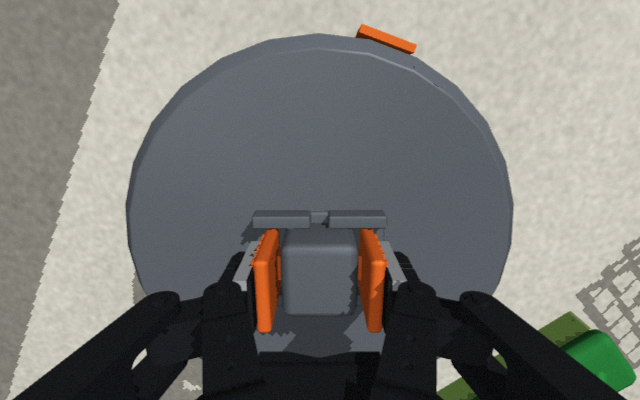

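Request:
move_arm(
  plan=[
    [[0,0,0,0,0,-0.01,0.045],[0,0,0,0,0,-0.025,0.045],[0,0,0,0,0,-0.045,0.045],[0,0,0,0,0,-0.075,0.045],[0,0,0,0,0,-0.11,0.045]],
  ],
)

```text
time: 6.35
eef_pos: [0.4998, -0.2833, 0.2075]
tcp_rot: [0.377, 0.926, -0.001, 0.001]
contact_force: [-0.3, -0.3, -3.0]
opening: 0.561
```

```bash
python3 - <<'E'
from h import *
pr()
im,C=shot("wrist");im2,C2=shot("side"); im3,_=shot("top")
cv2.imwrite("pics/l1.png",np.vstack([im2[60:260],im[:]])[:600,:])
goto([.49,-.03,.205],np.radians(82))
E
```

```text
t 6.35 p [ 0.4998 -0.2833  0.2075] y-yaw 45.7482383641414 z [ 0.0021 -0.0025 -1.    ] F [-0.2794 -0.2574 -3.0161] open 0.561 q [-0.692   0.0856  1.8525 -0.0006  1.2002 -1.4902]
turn [ -0.1782   0.589  -36.2324] shift [0.1858 0.1745 0.0025] q6 -1.4904652733679324
```

View pics/l1.png

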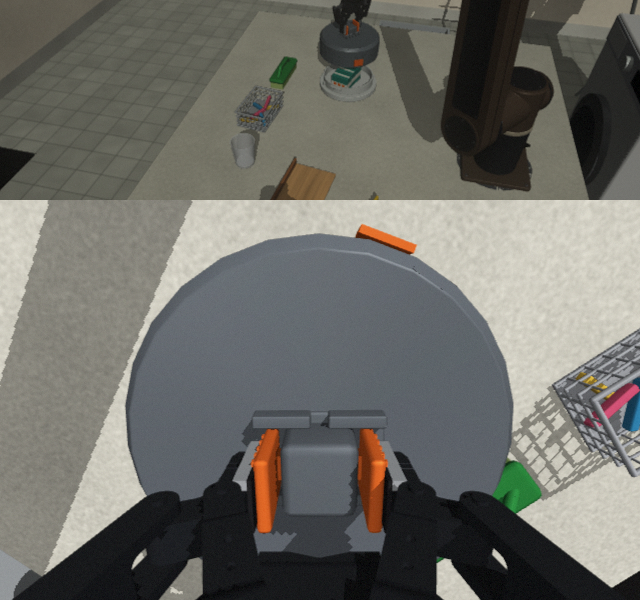

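Request:
move_arm(
  plan=[
    [[0,0,-4,0.013,0.012,0,0.045],[0,0,-9,0.04,0.037,0,0.045],[0,0,-16,0.075,0.07,0,0.045],[0,0,-23,0.11,0.104,0,0.045],[0,0,-30,0.145,0.137,0,0.045]],
  ],
)

```text
time: 7.12
eef_pos: [0.4918, -0.0835, 0.206]
tcp_rot: [0.122, 0.992, -0.003, 0.003]
contact_force: [0.8, 1.2, -4.0]
opening: 0.568
```

```bash
python3 - <<'E'
from h import *
pr()
goto([.49,-.03,.205],np.radians(82))
goto([.49,-.03,.105],np.radians(82))
E
```

```text
t 7.12 p [ 0.4918 -0.0835  0.206 ] y-yaw 75.9521432289747 z [ 0.005  -0.0059 -1.    ] F [ 0.8038  1.2058 -4.0076] open 0.568 q [-0.37   -0.0888  2.0296 -0.004   1.1939 -1.6942]
turn [-0.2771  0.3478 -6.047 ] shift [0.0148 0.0515 0.0007] q6 -1.694167568934135
turn [-0.2771  0.3478 -6.047 ] shift [0.0154 0.0519 0.1007] q6 -1.694167568934135
```

Request:
move_arm(
  plan=[
    [[0,0,-3,0.008,0.025,0,0.045],[0,0,-6,0.015,0.045,0,0.045],[0,0,-6,0.015,0.052,0.02,0.045],[0,0,-6,0.015,0.052,0.05,0.045],[0,0,-6,0.015,0.052,0.08,0.045]],
  ],
)

```text
time: 7.75
eef_pos: [0.4891, -0.0294, 0.1234]
tcp_rot: [0.07, 0.998, -0.003, 0.002]
contact_force: [0.7, 0.6, -3.7]
opening: 0.568
```

```bash
python3 - <<'E'
from h import *
pr()
goto([.49,-.03,.0745],np.radians(82))
im,C=shot("side","s2")
E
```

```text
t 7.75 p [ 0.4891 -0.0294  0.1234] y-yaw 81.96604480453885 z [ 0.003  -0.0054 -1.    ] F [ 0.6518  0.602  -3.706 ] open 0.568 q [-0.2651 -0.0061  2.1139 -0.0052  1.0295 -1.693 ]
turn [-0.2852  0.2132 -0.0334] shift [-0.0008 -0.0002  0.0489] q6 -1.6929694597699978
```

View pics/s2.png

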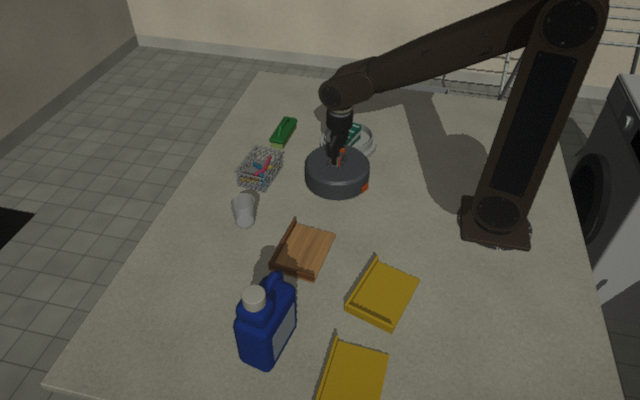

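Clear space under the cap. Lowering it onto the shelf.

Request:
move_arm(
  plan=[
    [[0,0,0,0,0,0.015,0.045],[0,0,0,0,0,0.03,0.045],[0,0,0,0,0,0.042,0.045],[0,0,0,0,0,0.049,0.045],[0,0,0,0,0,0.0505,0.045]],
  ],
)

```text
time: 8.43
eef_pos: [0.4856, -0.0292, 0.0733]
tcp_rot: [0.07, 0.998, -0.002, -0.005]
contact_force: [-21.5, 0.6, 34.3]
opening: 0.564
```

```bash
python3 - <<'E'
from h import *
pr()
E
```

```text
t 8.43 p [ 0.4856 -0.0292  0.0733] y-yaw 81.98868663856166 z [-0.0111 -0.0026 -0.9999] F [-21.5225   0.6397  34.3216] open 0.564 q [-0.2661  0.0739  2.1394 -0.0068  0.9383 -1.693 ]
```

Request:
move_arm(
  plan=[
    [[0,0.6,0,0.001,0,-0.001,0.045],[0,0.6,0,0.002,0,-0.0015,0.045],[0,0.6,0,0.002,0,-0.0015,0.06],[0,0.6,0,0.002,0,-0.0015,0.075],[0,0.6,0,0.002,0,-0.0015,0.082]],
  ],
)

```text
time: 9.05
eef_pos: [0.4841, -0.029, 0.075]
tcp_rot: [0.07, 0.998, -0.001, -0.01]
contact_force: [0.6, 1.2, 1.2]
opening: 0.961
```

```bash
python3 - <<'E'
from h import *
pr()
im,C=shot("wrist","w7")
E
```

```text
t 9.05 p [ 0.4841 -0.029   0.075 ] y-yaw 81.9871908163859 z [-0.0207 -0.0014 -0.9998] F [0.5503 1.1777 1.1807] open 0.961 q [-0.2659  0.0728  2.1367 -0.0083  0.9517 -1.6919]
```

View pics/w7.png

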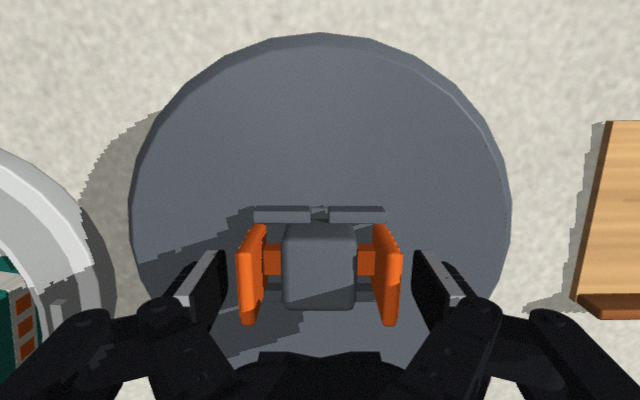

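Request:
move_arm(
  plan=[
    [[0,0,0,0,0,-0.02,0.085],[0,0,0,0,0,-0.05,0.085],[0,-1.2,0,0,0,-0.09,0.085],[0,-1.2,0,0,0,-0.14,0.085],[0,-1.2,0,0,0,-0.19,0.085]],
  ],
)

```text
time: 9.72
eef_pos: [0.4879, -0.0287, 0.2667]
tcp_rot: [0.07, 0.998, -0.002, 0.0]
contact_force: [1.0, 0.6, 0.0]
opening: 0.993
```

```bash
python3 - <<'E'
from h import *
pr(); goto([.53,.24,.33],np.radians(83));goto([.53,.24,.33],np.radians(-7))
E
```

```text
t 9.72 p [ 0.4879 -0.0287  0.2667] y-yaw 81.98681703008808 z [ 0.0006 -0.0044 -1.    ] F [0.9878 0.6139 0.032 ] open 0.993 q [-0.2646 -0.1625  1.983  -0.0042  1.3194 -1.6945]
turn [-0.2463  0.0668 -1.013 ] shift [-0.0043  0.2717 -0.0644] q6 -1.6944973213191576
turn [-0.1407  0.2453 88.9868] shift [-0.0043  0.2717 -0.0644] q6 -1.6944973213191576
```

Request:
move_arm(
  plan=[
    [[0,0,9,0,0.05,-0.064,0.085],[0,0,18,0,0.1,-0.064,0.085],[0,0,27,-0.002,0.15,-0.064,0.085],[0,0,36,-0.004,0.2,-0.064,0.085],[0,0,45,-0.004,0.25,-0.064,0.085]],
  ],
)

```text
time: 10.35
eef_pos: [0.5269, 0.2203, 0.33]
tcp_rot: [0.449, 0.894, -0.002, 0.002]
contact_force: [-0.1, -0.9, 0.6]
opening: 0.994
```

```bash
python3 - <<'E'
from h import *
pr(); goto([.53,.21,.33],np.radians(-7))
E
```

```text
t 10.35 p [0.5269 0.2203 0.33  ] y-yaw 36.698131057279596 z [ 0.0016 -0.0044 -1.    ] F [-0.0732 -0.9014  0.5923] open 0.994 q [ 0.2205 -0.0027  1.72   -0.0047  1.4236 -0.4193]
turn [ 0.0257  0.2726 43.6982] shift [-0.0101 -0.0037  0.0001] q6 -0.4193336612611799
```

Request:
move_arm(
  plan=[
    [[0,0,9,-0.003,-0.001,0,0.085],[0,0,18,-0.006,-0.002,0,0.085],[0,0,27,-0.01,-0.004,0,0.085],[0,0,36,-0.01,-0.004,0,0.085],[0,0,43.7,-0.01,-0.004,0,0.085]],
  ],
)

```text
time: 10.98
eef_pos: [0.5298, 0.2099, 0.3302]
tcp_rot: [0.75, 0.661, -0.001, 0.002]
contact_force: [-0.1, 0.3, 0.2]
opening: 0.995
```

```bash
python3 - <<'E'
from h import *
pr()
im,C=shot("wrist","w8")
for q in("tray_corner",):
    print(q,[(round(d['p'],2),np.round(d['centre'],1),ray(C,d['centre'],.006)) for d in pinpoint("wrist",q)[:3]])
E
```

```text
t 10.97 p [0.5298 0.2099 0.3302] y-yaw -7.265319905030438 z [ 0.002  -0.0043 -1.    ] F [-0.1367  0.2657  0.1503] open 0.995 q [ 0.2012 -0.0059  1.7229 -0.0047  1.4235  0.3287]
tray_corner [(0.88, array([174.4,  12.1]), array([0.3702, 0.4039, 0.006 ])), (0.85, array([355.3,  56.5]), array([0.5923, 0.3231, 0.006 ]))]
```

View pics/w8.png

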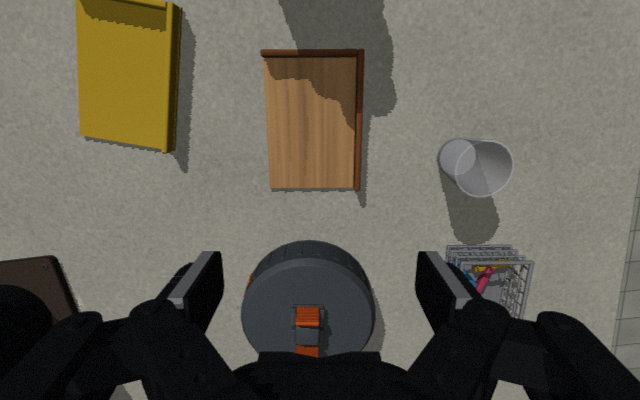

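```bash
python3 - <<'E'
from h import *
im=cv2.imread("pics/w8.png")
crop(im,250,40,380,200,3,"w8c")
im=cv2.imread("pics/w8c.png");print(im.shape)
E
```

```text
(480, 390, 3)
```

View pics/w8c.png

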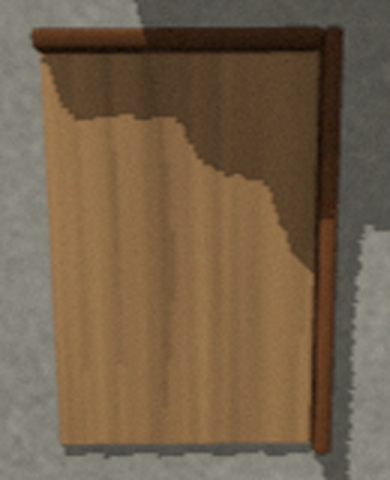

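```bash
python3 - <<'E'
from h import *
# pose from w8 reading
st=dict(tcp_rot=None)
T=R.from_quat(get_state()['tcp_rot']);pr()
C=cam("wrist")
px=np.array([[270.3,187.7],[353.9,187.7],[356.2,57.5],[265,57.5]])
P=np.array([ray(C,p,.006) for p in px]);print(P)
L=np.array([[-.122,-.177],[0,-.177],[0,0],[-.122,0]])
def res(v):
    c,s=np.cos(v[2]),np.sin(v[2]);return ((L@np.array([[c,s],[-s,c]])+v[:2])-P[:,:2]).ravel()
r=least_squares(res,[.59,.325,-.12]);print(r.x[:2],np.degrees(r.x[2]),r.fun.reshape(-1,2))
# top camera
Ct=cam("top")
s=600/120.
E
```

```text
t 11.07 p [0.5298 0.2099 0.3302] y-yaw -6.994774771633375 z [ 0.0019 -0.0043 -1.    ] F [-0.0246  0.3059  0.0557] open 0.997 q [ 0.2013 -0.0059  1.7229 -0.0047  1.4235  0.3241]
[[0.4516 0.1605 0.006 ]
 [0.5736 0.1454 0.006 ]
 [0.5928 0.3221 0.006 ]
 [0.474  0.3366 0.006 ]]
[0.5941 0.3218] -6.808515049712167 [[ 0.0003  0.    ]
 [-0.0005  0.0006]
 [ 0.0012 -0.0003]
 [-0.001  -0.0004]]
```

```bash
python3 - <<'E'
from h import *
goto([.485,-.32,.28],np.radians(-17))
E
```

```text
turn [ 0.1603  0.2189 10.0049] shift [-0.5312  0.02    0.0524] q6 0.3240876136810515
```

Request:
move_arm(
  plan=[
    [[0,0,2,-0.05,0.002,0,0.085],[0,0,4,-0.11,0.004,0,0.085],[0,0,6,-0.17,0.006,0,0.085],[0,0,8,-0.23,0.008,0,0.085],[0,0,9,-0.29,0.011,0,0.085]],
  ],
)

```text
time: 11.7
eef_pos: [0.505, -0.0811, 0.3318]
tcp_rot: [0.798, 0.603, -0.0, 0.003]
contact_force: [0.7, -0.2, 0.7]
opening: 0.998
```

```bash
python3 - <<'E'
from h import *
goto([.485,-.32,.28],np.radians(-17))
E
```

```text
turn [0.2432 0.2052 1.1326] shift [-0.2351  0.0459  0.0528] q6 -0.07875960438591957
```

Request:
move_arm(
  plan=[
    [[0,0,1,-0.06,0.012,0.01,0.085],[0,0,1,-0.12,0.024,0.03,0.085],[0,0,1,-0.18,0.036,0.053,0.085],[0,0,1,-0.235,0.046,0.053,0.085],[0,0,1,-0.235,0.046,0.053,0.085]],
  ],
)

```text
time: 12.32
eef_pos: [0.484, -0.3235, 0.2789]
tcp_rot: [0.804, 0.595, -0.001, 0.002]
contact_force: [0.5, 0.2, 0.0]
opening: 0.997
```

```bash
python3 - <<'E'
from h import *
pr()
im,C=shot("wrist","w9")
for q in("pack_a_mid","tub_floor"):
    print(q,[(round(d['p'],2),np.round(d['centre'],1),ray(C,d['centre'],.05 if q[0]=='p' else .022)) for d in pinpoint("wrist",q)[:6]])
E
```

```text
t 12.32 p [ 0.484  -0.3235  0.2789] y-yaw -17.044115142225014 z [ 0.0018 -0.0044 -1.    ] F [0.5261 0.1968 0.0414] open 0.997 q [-0.7627  0.0468  1.7613 -0.002   1.3291 -0.4647]
pack_a_mid []
tub_floor []
```

View pics/w9.png

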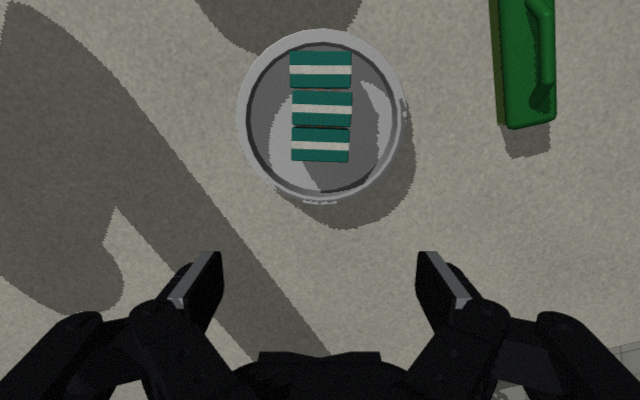

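```bash
cat >> h.py <<'E'
def packs(im,C,ztop=.078,roi=None,show=None):
    hsv=cv2.cvtColor(im,cv2.COLOR_BGR2HSV)
    m=cv2.inRange(hsv,(75,90,30),(100,255,255))
    if roi: 
        k=np.zeros_like(m);k[roi[1]:roi[3],roi[0]:roi[2]]=255;m&=k
    n,l,s,c=cv2.connectedComponentsWithStats(m)
    out=[]
    for i in range(1,n):
        if s[i,4]<60: continue
        pts=np.argwhere(l==i)[:,::-1]
        w=np.array([ray(C,p,ztop)[:2] for p in pts],np.float32)*1000
        (cx,cy),(a,b),ang=cv2.minAreaRect(w)
        if a<b: ang+=90; a,b=b,a
        ang=(ang+90)%180-90
        out.append((cx/1000,cy/1000,round(a,1),round(b,1),round(ang,1),c[i].round(1)))
    return out
E
python3 - <<'E'
from h import *
im,C=shot("wrist")
for p in packs(im,C): print(p)
crop(im,225,20,425,210,3,"w9c")
E
```

```text
(0.5160103759765625, -0.22198176574707032, 58.8, 12.7, -16.8, array([320. ,  62.5]))
(0.5095732421875, -0.2417803955078125, 58.8, 12.3, -16.8, array([319.8,  85.6]))
(0.507384765625, -0.2577510375976563, 58.7, 12.8, -19.1, array([321.8, 102.1]))
(0.497635009765625, -0.2853524475097656, 59.3, 28.4, -19.1, array([320.2, 131.4]))
(0.48755108642578127, -0.3125881652832031, 59.0, 12.0, -19.2, array([318.8, 159.2]))
```

View pics/w9c.png

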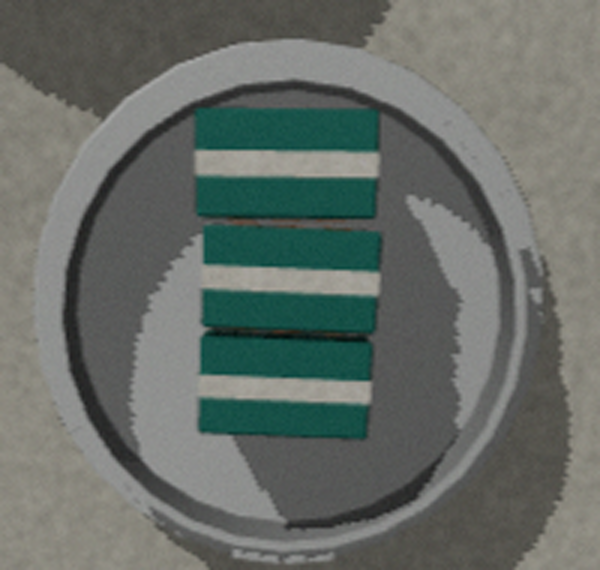

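```bash
python3 - <<'E'
from h import *
goto([.5128,-.2319,.12],np.radians(-16.8))
E
```

```text
turn [0.2662 0.1905 0.0512] shift [0.0917 0.0004 0.1598] q6 -0.46285075856853225
```

Request:
move_arm(
  plan=[
    [[0,0,0,0.03,0,0.03,0.085],[0,0,0,0.06,0,0.07,0.085],[0.2,0.2,0,0.0917,0,0.11,0.085],[0.2,0.2,0,0.0917,0,0.145,0.085],[0.2,0.2,0,0.0917,0,0.16,0.085]],
  ],
)

```text
time: 13.15
eef_pos: [0.5119, -0.2293, 0.1181]
tcp_rot: [0.801, 0.598, -0.0, -0.001]
contact_force: [-0.4, 0.9, 0.2]
opening: 0.996
```

```bash
python3 - <<'E'
from h import *
pr()
im,C=shot("wrist","w10")
for p in packs(im,C): print(p)
E
```

```text
t 13.15 p [ 0.5119 -0.2293  0.1181] y-yaw -16.54523161695606 z [-0.0012  0.0015 -1.    ] F [-0.4331  0.8932  0.2154] open 0.996 q [-0.6022  0.16    1.9471  0.0006  1.0363 -0.3138]
(0.5170801391601563, -0.2190924377441406, 59.4, 18.9, -17.4, array([323.6, 204.8]))
(0.5084161682128906, -0.2505875701904297, 61.4, 29.3, -17.4, array([324.6, 254.4]))
(0.49726318359375, -0.28576788330078123, 59.6, 28.5, -19.2, array([323. , 306.6]))
(0.4877637023925781, -0.3130447998046875, 59.2, 11.8, -19.5, array([320.3, 343.7]))
```

View pics/w10.png

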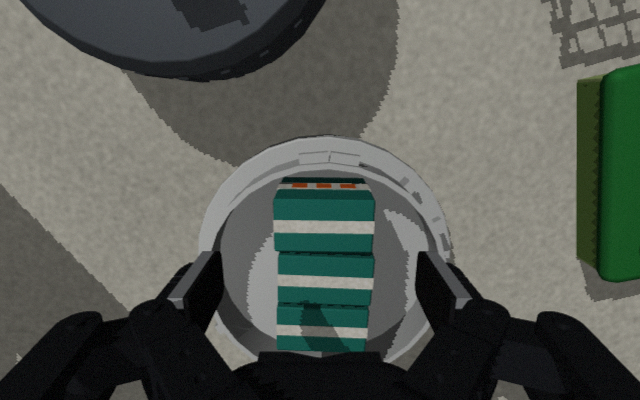

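```bash
cat >> h.py <<'E'
def bands(im,C,ztop=.078,roi=(150,0,500,380)):
    hsv=cv2.cvtColor(im,cv2.COLOR_BGR2HSV)
    teal=cv2.inRange(hsv,(75,90,25),(100,255,255))
    tl=cv2.morphologyEx(teal,cv2.MORPH_CLOSE,np.ones((25,1),np.uint8))
    m=tl&cv2.bitwise_not(teal)&cv2.inRange(hsv,(0,0,60),(179,90,255))
    m=cv2.morphologyEx(m,cv2.MORPH_OPEN,np.ones((3,9),np.uint8))
    n,l,s,c=cv2.connectedComponentsWithStats(m)
    for i in range(1,n):
        if s[i,4]<100: continue
        pts=np.argwhere(l==i)[:,::-1]
        w=np.array([ray(C,p,ztop)[:2] for p in pts],np.float32)*1000
        (cx,cy),(a,b),ang=cv2.minAreaRect(w)
        if a<b: ang+=90; a,b=b,a
        ang=(ang+90)%180-90
        print("band",round(cx/1000,4),round(cy/1000,4),round(a,1),round(b,1),round(ang,1),c[i].round(1))
E
python3 - <<'E'
from h import *
im,C=shot("wrist")
bands(im,C)
goto([.5128,-.2319,.053],np.radians(-17))
E
```

```text
band 0.5131 -0.2321 58.5 8.3 -16.5 [323.8 226.6]
band 0.5036 -0.2682 58.7 8.7 -19.1 [325.5 281.9]
band 0.4909 -0.3033 58.4 8.8 -19.2 [322.  331.7]
turn [-0.0761 -0.0556  0.3442] shift [-0.0012  0.0014  0.0657] q6 -0.31358913441931335
```

Request:
move_arm(
  plan=[
    [[0,0,0.3,-0.0015,0.0015,0.02,0.085],[0,0,0.3,-0.0015,0.0015,0.04,0.085],[0,0,0.3,-0.0015,0.0015,0.055,0.085],[0,0,0.3,-0.0015,0.0015,0.066,0.085],[0,0,0.3,-0.0015,0.0015,0.067,0.085]],
  ],
)

```text
time: 13.88
eef_pos: [0.5122, -0.232, 0.0505]
tcp_rot: [0.804, 0.595, -0.0, -0.002]
contact_force: [-0.0, 0.1, 0.7]
opening: 0.995
```

```bash
python3 - <<'E'
from h import *
pr()
goto([.5129,-.232,.053],np.radians(-17))
im,C=shot("wrist","w11")
E
```

```text
t 13.88 p [ 0.5122 -0.232   0.0505] y-yaw -16.969719654948328 z [-0.0028  0.0025 -1.    ] F [-0.0244  0.1492  0.7239] open 0.995 q [-0.6059  0.2632  1.9699  0.0007  0.9123 -0.3101]
turn [-0.1946 -0.0933  0.0301] shift [ 0.0002  0.0007 -0.0025] q6 -0.3101312510398579
```

View pics/w11.png

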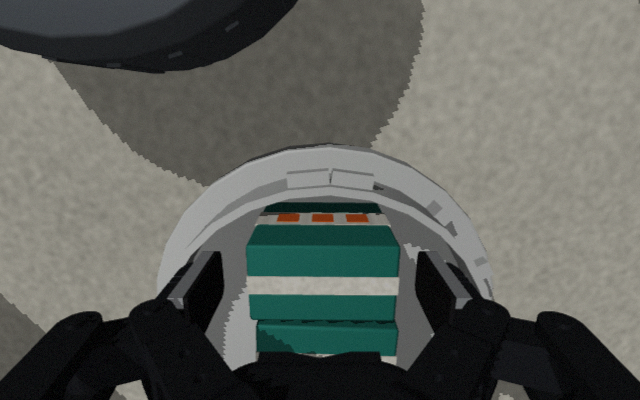

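Request:
move_arm(
  plan=[
    [[0,0,0,0,0.0007,-0.002,0.085],[0,0,0,0,0.0007,-0.002,0.055],[0,0,0,0,0.0007,-0.002,0.055],[0,0,0,0,0.0007,-0.002,0.055],[0,0,0,0,0.0007,-0.002,0.055]],
  ],
  force=40,
)

```text
time: 14.55
eef_pos: [0.514, -0.2328, 0.0541]
tcp_rot: [0.804, 0.595, 0.0, -0.0]
contact_force: [0.7, -0.5, 4.8]
opening: 0.693
```

```bash
python3 - <<'E'
from h import *
pr()
E
```

```text
t 14.55 p [ 0.514  -0.2328  0.0541] y-yaw -16.959132725542847 z [-0.0002  0.0008 -1.    ] F [ 0.7446 -0.5428  4.8489] open 0.693 q [-0.6054  0.2598  1.9658  0.0006  0.9166 -0.3098]
```

Request:
move_arm(
  plan=[
    [[0,0,0,0,0,-0.015,0.055],[0,0,0,0,0,-0.04,0.055],[0,0,0,0,0,-0.075,0.055],[0,0,0,0,0,-0.11,0.055],[0,0,0,0,0,-0.14,0.055]],
  ],
)

```text
time: 15.18
eef_pos: [0.5137, -0.2327, 0.1956]
tcp_rot: [0.804, 0.595, 0.0, -0.0]
contact_force: [-0.6, -1.0, -1.0]
opening: 0.695
```

```bash
cat >> h.py <<'E'
TC=np.array([.594,.3218]);TH=np.radians(-6.8)
def tray(x,y,z=.0):
    c,s=np.cos(TH),np.sin(TH)
    return np.array([TC[0]+c*x-s*y,TC[1]+s*x+c*y,z])
def intray(p):
    c,s=np.cos(TH),np.sin(TH);d=np.array(p[:2])-TC
    return np.array([c*d[0]+s*d[1],-s*d[0]+c*d[1]])
E
python3 - <<'E'
from h import *
pr(); print(tray(-.035,-.022)); goto(tray(-.035,-.022,.2),TH)
im,C=shot("wrist","w12")
E
```

```text
t 15.18 p [ 0.5137 -0.2327  0.1956] y-yaw -16.95467890124895 z [-0.0002  0.0008 -1.    ] F [-0.6323 -0.9706 -1.0405] open 0.695 q [-0.6054  0.0758  1.8858  0.0006  1.1806 -0.3097]
[0.5566 0.3041 0.    ]
turn [ -0.0192  -0.0401 -10.1547] shift [ 0.526  -0.1155 -0.004 ] q6 -0.3097459731246724
```

View pics/w12.png

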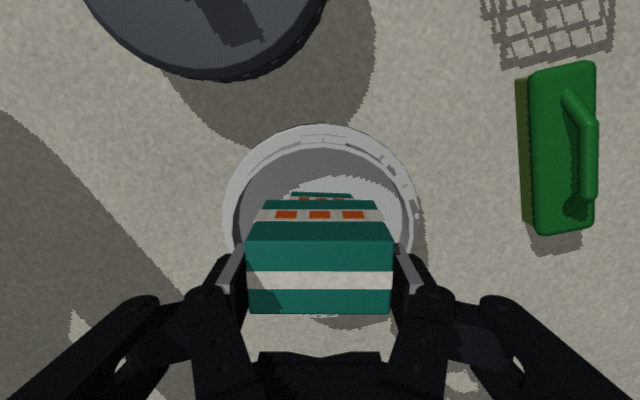

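Request:
move_arm(
  plan=[
    [[0,0,-1,0.025,-0.005,0,0.055],[0,0,-2,0.065,-0.014,0,0.055],[0,0,-3,0.11,-0.024,0,0.055],[0,0,-4,0.155,-0.034,0,0.055],[0,0,-5,0.2,-0.044,0,0.055]],
  ],
)

```text
time: 15.85
eef_pos: [0.5313, -0.0283, 0.199]
tcp_rot: [0.777, 0.63, 0.001, 0.003]
contact_force: [0.4, -0.2, -0.7]
opening: 0.693
```

```bash
python3 - <<'E'
from h import *
pr(); goto(tray(-.035,-.022,.2),TH)
E
```

```text
t 15.85 p [ 0.5313 -0.0283  0.199 ] y-yaw -11.926969772376273 z [ 0.005  -0.0033 -1.    ] F [ 0.4288 -0.2074 -0.6763] open 0.693 q [-0.2431 -0.003   1.9607 -0.0022  1.1784 -0.0341]
turn [ 0.3122  0.1405 -5.1273] shift [ 0.3305 -0.0439 -0.002 ] q6 -0.0340795046874123
```

Request:
move_arm(
  plan=[
    [[0,0,-1,0.045,-0.006,0,0.055],[0,0,-2,0.09,-0.012,0,0.055],[0,0,-3,0.135,-0.018,0,0.055],[0,0,-4,0.18,-0.024,0,0.055],[0,0,-5,0.225,-0.03,0,0.055]],
  ],
)

```text
time: 16.48
eef_pos: [0.5477, 0.1994, 0.1974]
tcp_rot: [0.748, 0.663, 0.0, 0.003]
contact_force: [0.4, 0.3, -0.3]
opening: 0.688
```

```bash
python3 - <<'E'
from h import *
pr(); goto(tray(-.035,-.022,.12),TH)
E
```

```text
t 16.48 p [0.5477 0.1994 0.1974] y-yaw -6.8930863073398365 z [ 0.0036 -0.0037 -1.    ] F [ 0.3871  0.2545 -0.2786] open 0.688 q [ 0.177   0.1143  1.8408 -0.0046  1.1836  0.299 ]
turn [ 0.2296  0.184  -0.0935] shift [ 0.1053 -0.004   0.077 ] q6 0.2990348342452599
```

Request:
move_arm(
  plan=[
    [[0,0,0,0.035,-0.001,0.0,0.055],[0,0,0,0.07,-0.002,0.0,0.055],[0.2,0.2,0,0.095,-0.003,0.02,0.055],[0.2,0.2,0,0.105,-0.004,0.05,0.055],[0.2,0.2,0,0.105,-0.004,0.077,0.055]],
  ],
)

```text
time: 17.1
eef_pos: [0.5555, 0.3046, 0.1179]
tcp_rot: [0.748, 0.664, -0.001, -0.0]
contact_force: [1.0, -0.6, -0.2]
opening: 0.691
```

```bash
python3 - <<'E'
from h import *
pr(); im,C=shot("wrist","w13")
st=get_state();print(intray(st['eef_pos']))
for P in ([0,0,.006],[-.122,0,.006],[0,0,.028],[-.122,0,.028]): print(P,proj(C,tray(*P)))
E
```

```text
t 17.1 p [0.5555 0.3046 0.1179] y-yaw -6.808301917004294 z [-0.0013 -0.0003 -1.    ] F [ 0.9947 -0.6233 -0.1656] open 0.691 q [0.3415 0.309  1.7669 0.0002 1.067  0.4602]
[-0.0384 -0.0234]
[0, 0, 0.006] [[366.0873 163.2322]]
[-0.122, 0, 0.006] [[210.725  163.2153]]
[0, 0, 0.028] [[370.2049 169.2606]]
[-0.122, 0, 0.028] [[201.0984 169.2379]]
```

View pics/w13.png

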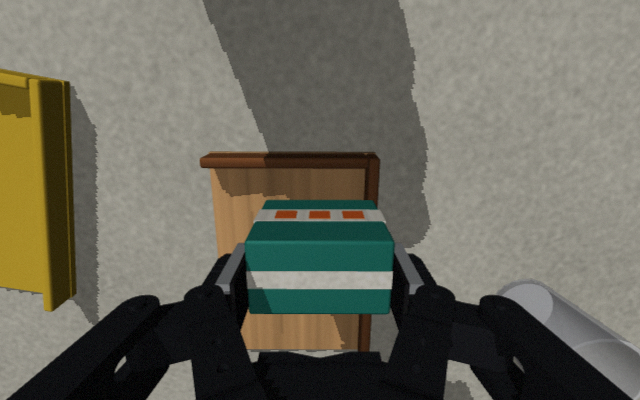

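Request:
move_arm(
  plan=[
    [[0,0,0,0.001,0.002,0.025,0.055],[0,0,0,0.001,0.003,0.05,0.055],[0,0,0,0.001,0.003,0.068,0.055],[0,0,0,0.001,0.003,0.077,0.055],[0,0,0,0.001,0.003,0.077,0.055]],
  ],
)

```text
time: 17.77
eef_pos: [0.556, 0.3037, 0.0382]
tcp_rot: [0.748, 0.664, -0.004, -0.002]
contact_force: [-3.3, -0.6, 4.5]
opening: 0.697
```

```bash
python3 - <<'E'
from h import *
pr(); st=get_state();print(intray(st['eef_pos']))
E
```

```text
t 17.77 p [0.556  0.3037 0.0382] y-yaw -6.841812340511142 z [-0.0081 -0.0029 -1.    ] F [-3.3477 -0.6116  4.5471] open 0.697 q [ 0.34    0.4185  1.7905 -0.      0.9412  0.4594]
[-0.0356 -0.0225]
```

Request:
move_arm(
  plan=[
    [[-0.2,0.2,0,0.002,0,0,0.055],[-0.2,0.2,0,0.004,0,0,0.055],[-0.2,0.2,0,0.005,0.002,0,0.055],[-0.2,0.2,0,0.0055,0.004,0,0.055],[-0.2,0.2,0,0.0055,0.0055,0,0.055]],
  ],
)

```text
time: 18.4
eef_pos: [0.5615, 0.3083, 0.0381]
tcp_rot: [0.748, 0.664, -0.003, -0.002]
contact_force: [-6.9, -1.5, 5.9]
opening: 0.69
```

```bash
python3 - <<'E'
from h import *
pr(); st=get_state();print(intray(st['eef_pos'])); im,C=shot("wrist","w14")
E
```

```text
t 18.4 p [0.5615 0.3083 0.0381] y-yaw -6.82171416269298 z [-0.0065 -0.0007 -1.    ] F [-6.9093 -1.465   5.8916] open 0.69 q [0.3434 0.4304 1.7738 0.0019 0.9437 0.4613]
[-0.0307 -0.0172]
```

View pics/w14.png

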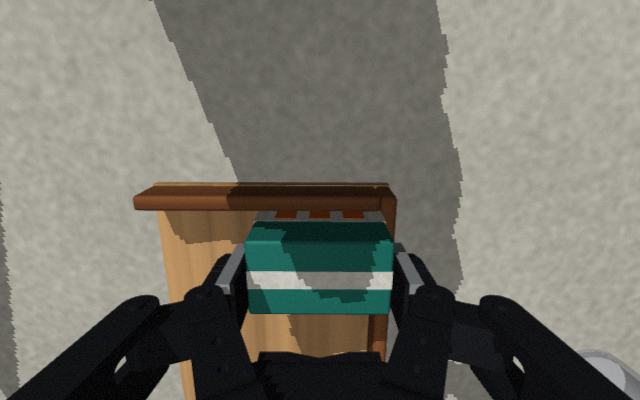

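Request:
move_arm(
  plan=[
    [[0,0,0,0.001,0.0,0,0.055],[0,0,0,0.002,0,0,0.055],[0,0,0,0.003,0.001,0,0.055],[0,0,0,0.003,0.002,0,0.055],[0,0,0,0.003,0.002,0,0.055]],
  ],
)

```text
time: 19.08
eef_pos: [0.5616, 0.3085, 0.0383]
tcp_rot: [0.748, 0.664, -0.008, -0.002]
contact_force: [-10.6, -10.0, 10.4]
opening: 0.692
```

```bash
python3 - <<'E'
from h import *
pr(); st=get_state();print(intray(st['eef_pos'])); im,C=shot("wrist","w14b")
E
```

```text
t 19.07 p [0.5616 0.3085 0.0383] y-yaw -6.771078509253515 z [-0.014  -0.007  -0.9999] F [-10.6306 -10.036   10.3859] open 0.692 q [ 0.3449  0.435   1.767  -0.0022  0.9552  0.4644]
[-0.0306 -0.017 ]
```

View pics/w14b.png

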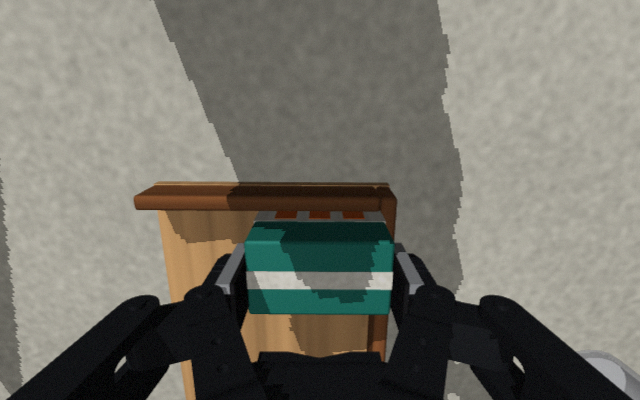

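```bash
python3 - <<'E'
from h import *
goto(get_state()['eef_pos'],TH)
E
```

```text
turn [-0.7467  0.49    0.0291] shift [0. 0. 0.] q6 0.4644262286420075
```

Request:
move_arm(
  plan=[
    [[-0.5,0.3,0,0,0,0,0.055],[-0.7,0.5,0,0,0,0,0.065],[-0.7,0.5,0,0,0,0,0.075],[-0.7,0.5,0,0,0,0,0.085],[-0.7,0.5,0,0,0,-0.005,0.085]],
  ],
)

```text
time: 19.75
eef_pos: [0.5615, 0.3086, 0.043]
tcp_rot: [0.748, 0.664, -0.0, -0.0]
contact_force: [-1.0, -0.6, 0.1]
opening: 0.999
```

```bash
python3 - <<'E'
from h import *
pr(); goto(tray(-.04,-.09,.25),TH)
E
```

```text
t 19.75 p [0.5615 0.3086 0.043 ] y-yaw -6.765695814869856 z [-0.0013  0.0001 -1.    ] F [-1.0479 -0.608   0.111 ] open 0.999 q [0.3441 0.4215 1.7755 0.0007 0.9459 0.4618]
turn [-0.0768  0.0037  0.0343] shift [-0.073  -0.0097 -0.2069] q6 0.4618344303108918
```

Raise straight up, then head back over.

Request:
move_arm(
  plan=[
    [[0,0,0,0,0,-0.03,0.085],[0,0,0,0,0,-0.07,0.085],[0,0,0,-0.02,-0.003,-0.12,0.085],[0,0,0,-0.05,-0.007,-0.17,0.085],[0,0,0,-0.073,-0.01,-0.2,0.085]],
  ],
)

```text
time: 20.38
eef_pos: [0.5441, 0.2368, 0.2471]
tcp_rot: [0.748, 0.664, 0.002, 0.001]
contact_force: [1.0, -0.1, -0.1]
opening: 0.992
```

```bash
python3 - <<'E'
from h import *
pr(); im,C=shot("wrist","w15");bands(im,C,.062)
for p in packs(im,C,.062): print(p)
print(tray(-.03,-.017)); goto([.4836,-.325,.28],np.radians(-19))
im,C=shot("top","t15")
E
```

```text
t 20.38 p [0.5441 0.2368 0.2471] y-yaw -6.760792313225461 z [ 0.004   0.0013 -1.    ] F [ 0.9619 -0.1178 -0.1132] open 0.992 q [0.2394 0.0938 1.7697 0.0003 1.2739 0.3573]
band 0.5609 0.3086 58.3 7.3 -6.8 [327.5  95. ]
(0.5621329345703125, 0.319386474609375, 59.4, 12.5, -6.8, array([327.4,  83.3]))
(0.559720703125, 0.2980909423828125, 58.9, 12.1, -6.8, array([327.6, 106. ]))
[0.5622 0.3085 0.    ]
turn [ 0.5093 -0.1617 12.1759] shift [-0.5635  0.0055 -0.0297] q6 0.3565244694246168
```

View pics/w15.png

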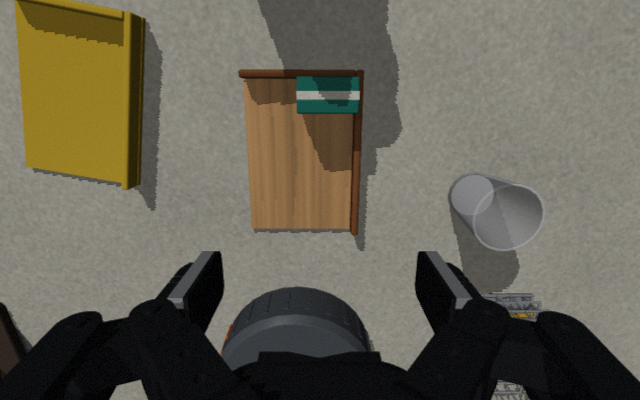

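Request:
move_arm(
  plan=[
    [[0,0,2,-0.05,0.001,0,0.085],[0,0,4,-0.11,0.002,0,0.085],[0,0,6,-0.17,0.003,0,0.085],[0,0,8,-0.23,0.004,0,0.085],[0,0,10,-0.29,0.004,0,0.085]],
  ],
)

```text
time: 21.1
eef_pos: [0.5142, -0.0532, 0.247]
tcp_rot: [0.803, 0.595, 0.004, 0.001]
contact_force: [0.2, -0.0, -0.1]
opening: 0.996
```

```bash
python3 - <<'E'
from h import *
goto([.492,-.30,.25],np.radians(-19))
E
```

```text
turn [ 0.3763 -0.2878  2.0959] shift [-0.2426  0.0505 -0.0038] q6 -0.008426704912378279
```

Request:
move_arm(
  plan=[
    [[0,0,2,-0.055,0.012,0,0.085],[0,0,2,-0.11,0.024,0,0.085],[0,0,2,-0.165,0.035,0,0.085],[0.4,-0.3,2,-0.215,0.045,0,0.085],[0.4,-0.3,2,-0.2426,0.0505,0,0.085]],
  ],
)

```text
time: 21.72
eef_pos: [0.4916, -0.3019, 0.2446]
tcp_rot: [0.814, 0.581, -0.0, -0.001]
contact_force: [0.2, 0.2, -0.4]
opening: 0.996
```

```bash
python3 - <<'E'
from h import *
pr();im,C=shot("wrist","w16");bands(im,C)
goto([.5036,-.2682,.12],np.radians(-19.1))
E
```

```text
t 21.73 p [ 0.4916 -0.3019  0.2446] y-yaw -19.011306608985006 z [-0.0018  0.0012 -1.    ] F [ 0.1764  0.1912 -0.4106] open 0.996 q [-0.7264  0.0623  1.808  -0.0003  1.2734 -0.3945]
band 0.5034 -0.2678 58.0 8.3 -19.0 [320.  136.5]
band 0.4914 -0.3026 58.0 7.9 -19.0 [319.9 175. ]
turn [-0.0846  0.1009  0.0058] shift [0.0384 0.     0.1245] q6 -0.3952303843170315
```

View pics/w16.png

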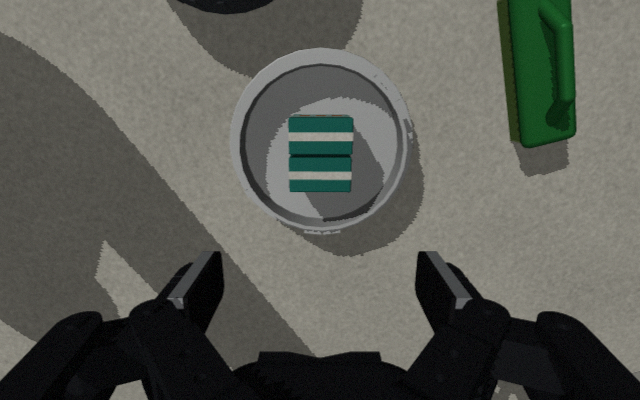

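Two cartons are left, unmoved, at (320,136) and (320,175). Descending on the nearer-to-centre one.

Request:
move_arm(
  plan=[
    [[0,0,0,0.02,0,0.03,0.085],[0,0,0,0.036,0,0.07,0.085],[0,0,0,0.0365,0,0.12,0.085],[0,0,0,0.0365,0,0.16,0.085],[0,0,0,0.0365,0,0.175,0.085]],
  ],
)

```text
time: 22.4
eef_pos: [0.5011, -0.2677, 0.0655]
tcp_rot: [0.814, 0.58, -0.002, -0.003]
contact_force: [-0.7, -0.3, 0.7]
opening: 0.995
```

```bash
python3 - <<'E'
from h import *
pr();goto([.5035,-.268,.053],np.radians(-19.1))
E
```

```text
t 22.4 p [ 0.5011 -0.2677  0.0655] y-yaw -19.058861802044284 z [-0.0073  0.0033 -1.    ] F [-0.6641 -0.2952  0.7116] open 0.995 q [-0.6684  0.2533  1.9485 -0.0024  0.9475 -0.3343]
turn [-0.4559 -0.0423  0.041 ] shift [0.0005 0.0025 0.0125] q6 -0.3343246858521079
```

Request:
move_arm(
  plan=[
    [[-0.4,0,0,0.0005,0.0025,0.007,0.085],[-0.4,0,0,0.0005,0.0025,0.0125,0.085],[-0.4,0,0,0.0005,0.0025,0.0125,0.055],[-0.4,0,0,0.0005,0.0025,0.0125,0.055],[-0.4,0,0,0.0005,0.0025,0.0125,0.055]],
  ],
  force=40,
)

```text
time: 23.02
eef_pos: [0.5044, -0.2687, 0.0544]
tcp_rot: [0.814, 0.58, 0.0, 0.001]
contact_force: [-0.2, -0.5, 2.6]
opening: 0.694
```

```bash
python3 - <<'E'
from h import *
pr();im,C=shot("wrist","w17")
E
```

```text
t 23.02 p [ 0.5044 -0.2687  0.0544] y-yaw -19.06276582900751 z [ 0.0016 -0.0007 -1.    ] F [-0.1996 -0.5165  2.6215] open 0.694 q [-0.6672  0.2723  1.9493  0.0006  0.9182 -0.3348]
```

View pics/w17.png

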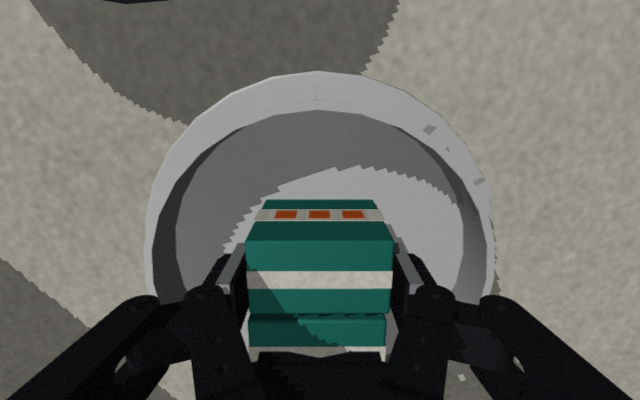

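Request:
move_arm(
  plan=[
    [[0,0,0,0,0,-0.015,0.055],[0,0,0,0,0,-0.04,0.055],[0,0,0,0,0,-0.075,0.055],[0,0,0,0,0,-0.11,0.055],[0,0,0,0,0,-0.14,0.055]],
  ],
)

```text
time: 23.7
eef_pos: [0.5042, -0.2686, 0.1965]
tcp_rot: [0.814, 0.58, 0.001, 0.001]
contact_force: [-0.1, -0.8, -1.2]
opening: 0.693
```

```bash
python3 - <<'E'
from h import *
pr();goto(tray(-.036,-.058,.195),TH)
E
```

```text
t 23.7 p [ 0.5042 -0.2686  0.1965] y-yaw -19.064603357461188 z [ 0.0024 -0.0014 -1.    ] F [-0.0785 -0.8468 -1.2139] open 0.693 q [-0.6673  0.0892  1.8697  0.0005  1.1799 -0.3347]
turn [  0.1543   0.0455 -12.2646] shift [ 0.523  -0.1308  0.0009] q6 -0.33468831542657534
```

Request:
move_arm(
  plan=[
    [[0,0,-1,0.025,-0.006,0,0.055],[0,0,-2,0.065,-0.016,0,0.055],[0,0,-3,0.115,-0.028,0,0.055],[0,0,-5,0.165,-0.041,0,0.055],[0,0,-6,0.215,-0.054,0,0.055]],
  ],
)

```text
time: 24.32
eef_pos: [0.523, -0.0461, 0.1968]
tcp_rot: [0.783, 0.622, 0.001, 0.001]
contact_force: [0.5, -1.3, -0.5]
opening: 0.692
```

```bash
python3 - <<'E'
from h import *
pr();goto(tray(-.036,-.058,.195),TH)
E
```

```text
t 24.32 p [ 0.523  -0.0461  0.1968] y-yaw -13.046999091833941 z [ 0.0029 -0.0014 -1.    ] F [ 0.5104 -1.2868 -0.5226] open 0.692 q [-0.2811 -0.0158  1.9774 -0.0006  1.1769 -0.0531]
turn [ 0.1759  0.0516 -6.2471] shift [ 0.3129 -0.0434  0.0015] q6 -0.05310643465568481
```

Request:
move_arm(
  plan=[
    [[0,0,-1,0.045,-0.006,0,0.055],[0,0,-2,0.095,-0.013,0,0.055],[0,0,-3,0.145,-0.02,0,0.055],[0,0,-5,0.195,-0.027,0,0.055],[0,0,-6.2,0.24,-0.033,0,0.055]],
  ],
)

```text
time: 24.95
eef_pos: [0.5447, 0.1969, 0.1972]
tcp_rot: [0.748, 0.664, 0.001, 0.002]
contact_force: [0.6, -0.1, -1.4]
opening: 0.693
```

```bash
python3 - <<'E'
from h import *
pr();goto(tray(-.036,-.058,.12),TH)
E
```

```text
t 24.95 p [0.5447 0.1969 0.1972] y-yaw -6.774446801366544 z [ 0.0031 -0.0014 -1.    ] F [ 0.6161 -0.117  -1.3699] open 0.693 q [ 0.1726  0.1061  1.8501 -0.002   1.1825  0.2917]
turn [0.1869 0.057  0.0255] shift [ 0.0719 -0.002   0.0771] q6 0.2916530179679914
```

Request:
move_arm(
  plan=[
    [[0,0,0,0.03,-0.001,0.0,0.055],[0,0,0,0.055,-0.002,0.01,0.055],[0.2,0,0,0.0715,-0.002,0.03,0.055],[0.2,0,0,0.0715,-0.002,0.055,0.055],[0.2,0,0,0.0715,-0.002,0.077,0.055]],
  ],
)

```text
time: 25.58
eef_pos: [0.5508, 0.2683, 0.1196]
tcp_rot: [0.747, 0.664, -0.001, 0.0]
contact_force: [-1.3, -0.1, -1.5]
opening: 0.689
```

```bash
python3 - <<'E'
from h import *
pr();im,C=shot("wrist","w18");print(intray(get_state()['eef_pos']));goto(tray(-.035,-.057,.039),TH)
E
```

```text
t 25.57 p [0.5508 0.2683 0.1196] y-yaw -6.73408436355524 z [-0.0009 -0.0012 -1.    ] F [-1.3218 -0.1261 -1.481 ] open 0.689 q [ 0.2882  0.2649  1.8189 -0.001   1.059   0.4063]
[-0.0384 -0.0593]
turn [-0.3495  0.2043  0.0468] shift [0.0025 0.0039 0.077 ] q6 0.406193727890094
```

View pics/w18.png

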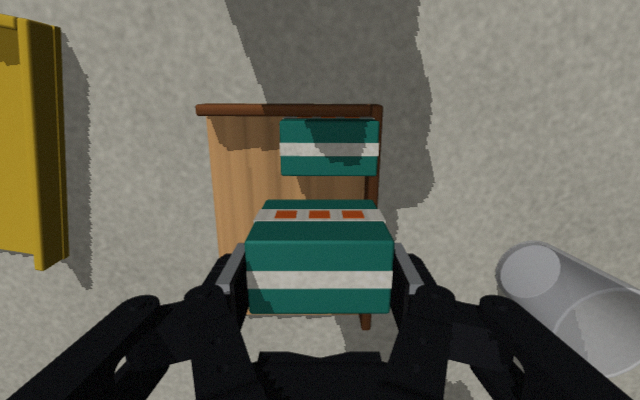

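Request:
move_arm(
  plan=[
    [[0,0,0,0.002,0.002,0.025,0.055],[0,0,0,0.002,0.004,0.05,0.055],[0,0,0,0.002,0.004,0.068,0.055],[0,0,0,0.002,0.004,0.0785,0.055],[0,0,0,0.002,0.004,0.0785,0.055]],
  ],
)

```text
time: 26.25
eef_pos: [0.5533, 0.2691, 0.0386]
tcp_rot: [0.748, 0.664, -0.003, -0.001]
contact_force: [-0.2, 1.1, -0.6]
opening: 0.688
```

```bash
python3 - <<'E'
from h import *
pr();print(intray(get_state()['eef_pos']));goto(tray(-.030,-.051,.039),TH)
E
```

```text
t 26.25 p [0.5533 0.2691 0.0386] y-yaw -6.752568126740364 z [-0.0049 -0.0023 -1.    ] F [-0.2113  1.1336 -0.5906] open 0.688 q [ 0.2882  0.3826  1.8392 -0.001   0.9251  0.4067]
[-0.0342 -0.0572]
turn [-0.2637  0.1648  0.0478] shift [ 0.0062  0.0042 -0.0004] q6 0.40671022660354267
```

Request:
move_arm(
  plan=[
    [[-0.3,0.2,0,0.003,0.002,0,0.055],[-0.3,0.2,0,0.0055,0.004,0,0.055],[-0.3,0.2,0,0.007,0.005,0,0.055],[-0.3,0.2,0,0.008,0.006,0,0.055],[-0.3,0.2,0,0.0085,0.006,0,0.055]],
  ],
)

```text
time: 26.88
eef_pos: [0.5574, 0.2747, 0.0384]
tcp_rot: [0.747, 0.664, -0.005, -0.001]
contact_force: [-9.6, -8.7, 8.4]
opening: 0.693
```

```bash
python3 - <<'E'
from h import *
pr();print(intray(get_state()['eef_pos']));goto(get_state()['eef_pos'],TH);im,C=shot("wrist","w19")
E
```

```text
t 26.88 p [0.5574 0.2747 0.0384] y-yaw -6.737323598786066 z [-0.0086 -0.0052 -0.9999] F [-9.587  -8.6514  8.4089] open 0.693 q [ 0.2958  0.3965  1.8206 -0.0031  0.9341  0.4152]
[-0.0308 -0.0511]
turn [-0.4522  0.3543  0.0641] shift [0. 0. 0.] q6 0.4152468848881007
```

View pics/w19.png

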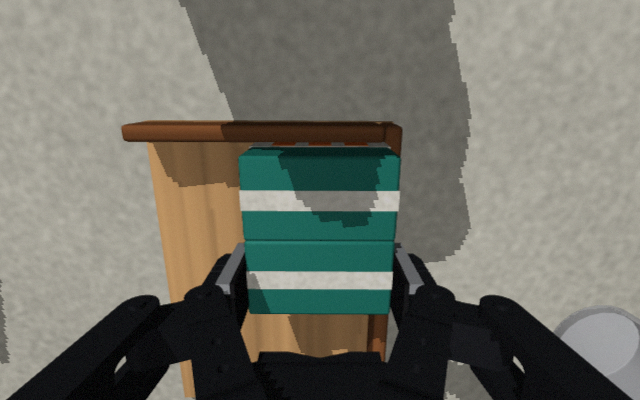

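The second carton is tight against the first and the back lip. Releasing.

Request:
move_arm(
  plan=[
    [[-0.3,0.2,0,0,0,0,0.055],[-0.4,0.35,0,0,0,0,0.065],[-0.4,0.35,0,0,0,0,0.075],[-0.4,0.35,0,0,0,0,0.085],[-0.4,0.35,0,0,0,-0.005,0.085]],
  ],
)

```text
time: 27.55
eef_pos: [0.5573, 0.2747, 0.0431]
tcp_rot: [0.747, 0.664, -0.001, -0.0]
contact_force: [-1.0, 0.4, 0.2]
opening: 0.996
```

Request:
move_arm(
  plan=[
    [[0,0,0,0,0,-0.03,0.085],[0,0,0,0,0,-0.07,0.085],[0,0,0,-0.015,-0.003,-0.12,0.085],[0,0,0,-0.04,-0.007,-0.17,0.085],[0,0,0,-0.06,-0.01,-0.2,0.085]],
  ],
)

```text
time: 28.18
eef_pos: [0.5414, 0.216, 0.2472]
tcp_rot: [0.747, 0.664, 0.002, 0.001]
contact_force: [-0.5, -0.8, -0.4]
opening: 0.996
```

```bash
python3 - <<'E'
from h import *
pr(); im,C=shot("wrist","w20");bands(im,C,.062)
print(tray(-.03,-.017),tray(-.03,-.051)); goto([.4813,-.33,.25],np.radians(-19))
E
```

```text
t 28.18 p [0.5414 0.216  0.2472] y-yaw -6.724218221485543 z [ 0.0037  0.0009 -1.    ] F [-0.456  -0.7844 -0.4183] open 0.996 q [0.2055 0.0705 1.7944 0.0001 1.2729 0.3228]
band 0.5609 0.3086 58.2 7.9 -6.7 [328.1  71.3]
band 0.5571 0.2749 58.1 7.5 -6.7 [328. 109.]
[0.5622 0.3085 0.    ] [0.5582 0.2747 0.    ]
turn [ 0.5017 -0.1409 12.2208] shift [-0.548   0.0033  0.0005] q6 0.32211821125301926
```

View pics/w20.png

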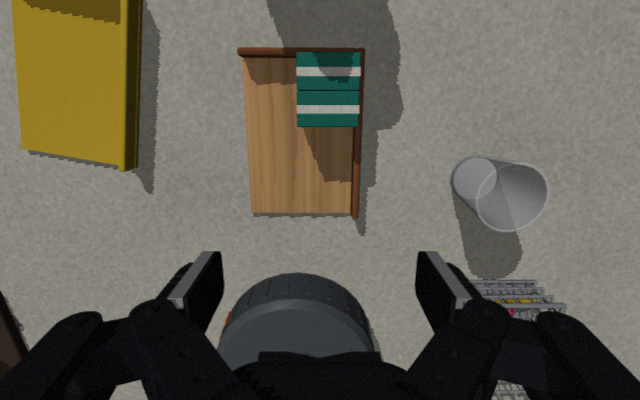

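Both cartons are packed. On to the third.

Request:
move_arm(
  plan=[
    [[0,0,2,-0.05,0.001,0,0.085],[0,0,4,-0.11,0.002,0,0.085],[0,0,6,-0.17,0.003,0,0.085],[0,0,8,-0.23,0.004,0,0.085],[0,0,10,-0.29,0.004,0,0.085]],
  ],
)

```text
time: 28.85
eef_pos: [0.5121, -0.0755, 0.2511]
tcp_rot: [0.803, 0.596, 0.004, 0.003]
contact_force: [1.0, -0.6, 0.0]
opening: 1.0
```

```bash
python3 - <<'E'
from h import *
goto([.482,-.33,.25],np.radians(-19))
E
```

```text
turn [ 0.5436 -0.1915  2.1715] shift [-0.2524  0.0449  0.0007] q6 -0.05165558519087136
```

Request:
move_arm(
  plan=[
    [[0,0,2,-0.055,0.01,0,0.085],[0,0,2,-0.11,0.02,0,0.085],[0,0,2,-0.165,0.03,0,0.085],[0.5,-0.2,2,-0.215,0.04,0,0.085],[0.5,-0.2,2,-0.252,0.045,0,0.085]],
  ],
)

```text
time: 29.48
eef_pos: [0.4819, -0.3318, 0.2505]
tcp_rot: [0.814, 0.581, 0.0, 0.0]
contact_force: [0.3, 0.4, -0.3]
opening: 0.993
```

```bash
python3 - <<'E'
from h import *
pr();im,C=shot("wrist","w21");bands(im,C)
goto([.4912,-.3025,.07],np.radians(-19.1))
E
```

```text
t 29.48 p [ 0.4819 -0.3318  0.2505] y-yaw -18.904983409554685 z [ 0.0009 -0.0005 -1.    ] F [ 0.271   0.4456 -0.3426] open 0.993 q [-0.7764  0.0744  1.7842  0.0002  1.282  -0.4465]
band 0.491 -0.3027 58.3 8.5 -18.9 [318.9 141.4]
turn [0.084  0.2052 0.0606] shift [ 0.0352 -0.0014  0.1803] q6 -0.44777177352724723
```

View pics/w21.png

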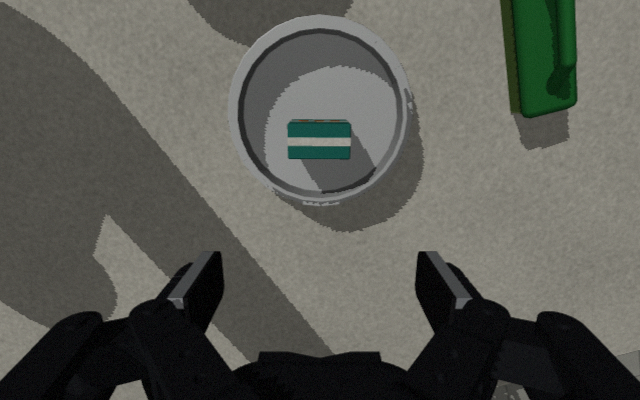

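One carton is left at (319,141), and no fourth is present.

Request:
move_arm(
  plan=[
    [[0,0,0,0.015,-0.001,0.03,0.085],[0,0,0,0.032,-0.001,0.07,0.085],[0,0,0,0.034,0.001,0.12,0.085],[0,0,0,0.034,0.001,0.16,0.085],[0,0,0,0.034,0.001,0.18,0.085]],
  ],
)

```text
time: 30.15
eef_pos: [0.492, -0.303, 0.0676]
tcp_rot: [0.814, 0.581, -0.001, -0.0]
contact_force: [-0.5, 0.2, -0.5]
opening: 1.001
```

```bash
python3 - <<'E'
from h import *
pr();goto([.4911,-.3026,.053],np.radians(-19.0))
E
```

```text
t 30.15 p [ 0.492  -0.303   0.0676] y-yaw -19.024209883591688 z [-0.0028 -0.0011 -1.    ] F [-0.5442  0.1972 -0.5473] open 1.001 q [-0.7263  0.2661  1.9277 -0.0033  0.9491 -0.3924]
turn [-0.1305  0.1106 -0.0241] shift [ 0.0001 -0.001   0.0146] q6 -0.3923636681583806
```

Request:
move_arm(
  plan=[
    [[-0.1,0.1,0,0,-0.001,0.008,0.085],[-0.1,0.1,0,0,-0.001,0.0145,0.085],[-0.1,0.1,0,0,-0.001,0.0145,0.055],[-0.1,0.1,0,0,-0.001,0.0145,0.055],[-0.1,0.1,0,0,-0.001,0.0145,0.055]],
  ],
  force=40,
)

```text
time: 30.78
eef_pos: [0.4919, -0.3035, 0.0546]
tcp_rot: [0.814, 0.581, 0.0, 0.001]
contact_force: [1.1, -0.5, 2.7]
opening: 0.694
```

```bash
python3 - <<'E'
from h import *
pr()
E
```

```text
t 30.77 p [ 0.4919 -0.3035  0.0546] y-yaw -19.021266445526088 z [ 0.0016 -0.002  -1.    ] F [ 1.1458 -0.5389  2.7463] open 0.694 q [-0.728   0.2842  1.9338 -0.0005  0.9211 -0.3957]
```

Request:
move_arm(
  plan=[
    [[0,0,0,0,0,-0.015,0.055],[0,0,0,0,0,-0.04,0.055],[0,0,0,0,0,-0.075,0.055],[0,0,0,0,0,-0.11,0.055],[0,0,0,0,0,-0.14,0.055]],
  ],
)

```text
time: 31.4
eef_pos: [0.4918, -0.3032, 0.197]
tcp_rot: [0.814, 0.581, 0.0, 0.002]
contact_force: [0.6, 0.3, -1.2]
opening: 0.693
```

```bash
python3 - <<'E'
from h import *
pr();goto(tray(-.036,-.092,.195),TH)
im,C=shot("wrist","w22")
E
```

```text
t 31.4 p [ 0.4918 -0.3032  0.197 ] y-yaw -19.02145695118748 z [ 0.0028 -0.0031 -1.    ] F [ 0.5703  0.2806 -1.1509] open 0.693 q [-0.7279  0.1023  1.8546 -0.0004  1.1806 -0.3957]
turn [  0.1976   0.1345 -12.2216] shift [ 0.5267 -0.1228  0.0005] q6 -0.39571991813199187
```

View pics/w22.png

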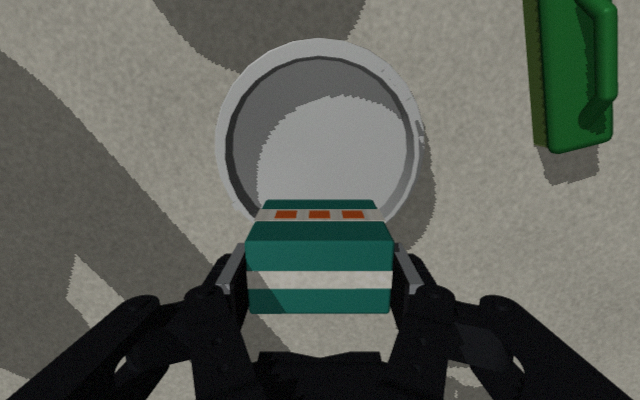

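Request:
move_arm(
  plan=[
    [[0,0,-1,0.025,-0.006,0,0.055],[0,0,-2,0.065,-0.015,0,0.055],[0,0,-3,0.115,-0.027,0,0.055],[0,0,-5,0.165,-0.038,0,0.055],[0,0,-6,0.215,-0.05,0,0.055]],
  ],
)

```text
time: 32.08
eef_pos: [0.5161, -0.0835, 0.2001]
tcp_rot: [0.783, 0.623, 0.001, 0.006]
contact_force: [0.0, 0.6, -0.6]
opening: 0.697
```

```bash
python3 - <<'E'
from h import *
pr();goto(tray(-.036,-.092,.195),TH)
E
```

```text
t 32.08 p [ 0.5161 -0.0835  0.2001] y-yaw -12.99234999008945 z [ 0.0087 -0.008  -0.9999] F [ 0.0308  0.6008 -0.6252] open 0.697 q [-0.3524 -0.0284  1.9834 -0.0049  1.1756 -0.1237]
turn [ 0.5711  0.3686 -6.194 ] shift [ 0.3171 -0.0411  0.0028] q6 -0.12374953256077866
```

Request:
move_arm(
  plan=[
    [[0,0,-1,0.045,-0.006,0,0.055],[0.2,0.1,-2,0.095,-0.013,0,0.055],[0.4,0.2,-3,0.145,-0.02,0,0.055],[0.6,0.4,-5,0.195,-0.026,0,0.055],[0.6,0.4,-6.2,0.24,-0.032,0,0.055]],
  ],
)

```text
time: 32.7
eef_pos: [0.5385, 0.1593, 0.1982]
tcp_rot: [0.747, 0.664, 0.0, -0.0]
contact_force: [0.4, -0.3, -0.5]
opening: 0.696
```

```bash
python3 - <<'E'
from h import *
pr();goto(tray(-.036,-.092,.12),TH)
E
```

```text
t 32.7 p [0.5385 0.1593 0.1982] y-yaw -6.727917784447146 z [-0.0005  0.0006 -1.    ] F [ 0.4463 -0.3454 -0.5422] open 0.696 q [0.1066 0.0677 1.8894 0.0007 1.1849 0.2238]
turn [-0.0306 -0.0319  0.0721] shift [ 0.0759 -0.      0.0783] q6 0.2237932447694589
```

Request:
move_arm(
  plan=[
    [[0,0,0,0.03,0,0.0,0.055],[0,0,0,0.055,0,0.01,0.055],[0,0,0,0.075,0,0.03,0.055],[0,0,0,0.075,0,0.055,0.055],[0,0,0,0.075,0,0.078,0.055]],
  ],
)

```text
time: 33.33
eef_pos: [0.5467, 0.2342, 0.1191]
tcp_rot: [0.747, 0.665, -0.0, -0.001]
contact_force: [-0.7, -0.3, -0.7]
opening: 0.697
```

```bash
python3 - <<'E'
from h import *
pr();im,C=shot("wrist","w23");print(intray(get_state()['eef_pos']));goto(tray(-.035,-.091,.039),TH)
E
```

```text
t 33.33 p [0.5467 0.2342 0.1191] y-yaw -6.680880396815274 z [-0.0012  0.0004 -1.    ] F [-0.6582 -0.2817 -0.6769] open 0.697 q [0.2339 0.2286 1.8643 0.0008 1.0497 0.3501]
[-0.0387 -0.0937]
turn [-0.4     0.1047  0.093 ] shift [0.0028 0.0042 0.0764] q6 0.3501104904837504
```

View pics/w23.png

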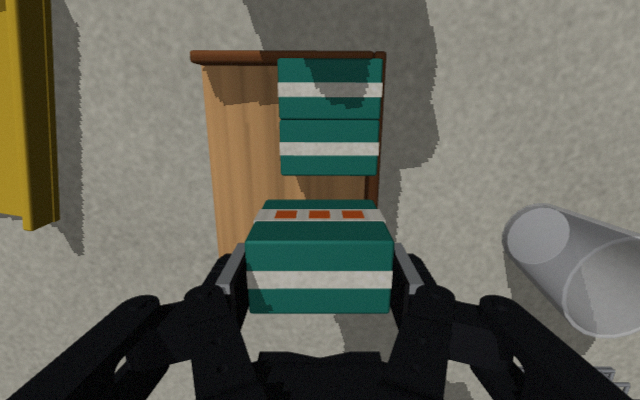

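Request:
move_arm(
  plan=[
    [[0,0,0,0.002,0.002,0.025,0.055],[0,0,0,0.002,0.004,0.05,0.055],[0,0,0,0.002,0.004,0.068,0.055],[0,0,0,0.002,0.004,0.078,0.055],[0,0,0,0.002,0.004,0.078,0.055]],
  ],
)

```text
time: 34.0
eef_pos: [0.549, 0.2351, 0.0386]
tcp_rot: [0.747, 0.665, -0.002, -0.002]
contact_force: [-0.5, -0.1, -0.3]
opening: 0.69
```

```bash
python3 - <<'E'
from h import *
pr();print(intray(get_state()['eef_pos']));goto(tray(-.030,-.085,.039),TH)
E
```

```text
t 34.0 p [0.549  0.2351 0.0386] y-yaw -6.703515851526296 z [-0.0053 -0.0005 -1.    ] F [-0.5267 -0.1339 -0.2512] open 0.69 q [0.2345 0.3491 1.885  0.0009 0.9129 0.3509]
[-0.0344 -0.0914]
turn [-0.3008  0.0665  0.0967] shift [ 0.0064  0.0044 -0.0004] q6 0.35093860550493194
```

Request:
move_arm(
  plan=[
    [[-0.3,0.1,0,0.003,0.002,0,0.055],[-0.3,0.1,0,0.0055,0.004,0,0.055],[-0.3,0.1,0,0.007,0.005,0,0.055],[-0.3,0.1,0,0.008,0.006,0,0.055],[-0.3,0.1,0,0.0085,0.0062,0,0.055]],
  ],
)

```text
time: 34.62
eef_pos: [0.5533, 0.2407, 0.0386]
tcp_rot: [0.747, 0.665, -0.005, -0.001]
contact_force: [-10.9, -9.1, 9.9]
opening: 0.687
```

```bash
python3 - <<'E'
from h import *
pr();print(intray(get_state()['eef_pos']));goto(get_state()['eef_pos'],TH);im,C=shot("wrist","w24")
E
```

```text
t 34.62 p [0.5533 0.2407 0.0386] y-yaw -6.70192130496149 z [-0.0097 -0.0051 -0.9999] F [-10.8537  -9.146    9.8624] open 0.687 q [ 0.2434  0.3632  1.866  -0.0032  0.9231  0.3623]
[-0.0308 -0.0854]
turn [-0.5191  0.3534  0.0997] shift [0. 0. 0.] q6 0.36226112847684444
```

View pics/w24.png

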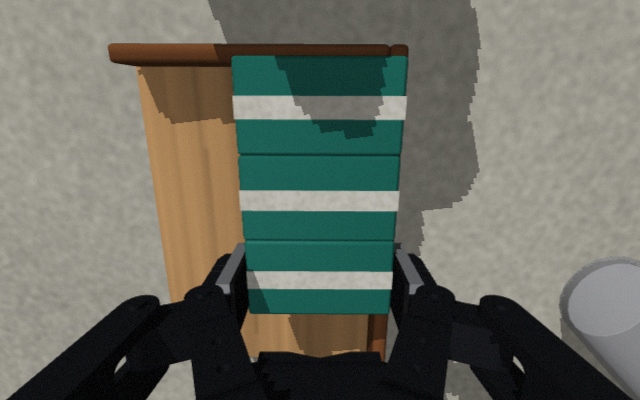

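All three are tight and aligned. Release and withdraw upward.

Request:
move_arm(
  plan=[
    [[-0.3,0.2,0,0,0,0,0.055],[-0.5,0.35,0,0,0,0,0.065],[-0.5,0.35,0,0,0,0,0.075],[-0.5,0.35,0,0,0,0,0.085],[-0.5,0.35,0,0,0,-0.005,0.085]],
  ],
)

```text
time: 35.3
eef_pos: [0.5532, 0.2407, 0.0434]
tcp_rot: [0.747, 0.665, -0.0, -0.0]
contact_force: [-0.0, 0.3, -0.1]
opening: 0.994
```

Request:
move_arm(
  plan=[
    [[0,0,0,0,0,-0.03,0.085],[0,0,0,0,0,-0.07,0.085],[0,0,0,-0.01,-0.003,-0.12,0.085],[0,0,0,-0.03,-0.007,-0.17,0.085],[0,0,0,-0.05,-0.01,-0.22,0.085]],
  ],
)

```text
time: 35.92
eef_pos: [0.5372, 0.1919, 0.2654]
tcp_rot: [0.747, 0.665, 0.0, -0.0]
contact_force: [1.4, 0.4, 0.3]
opening: 0.996
```

```bash
python3 - <<'E'
from h import *
pr(); im,C=shot("wrist","w25");bands(im,C,.062)
print(tray(-.03,-.017),tray(-.03,-.051),tray(-.03,-.085))
im,C=shot("top","t25"); im2,C2=shot("side","s25")
for n in("top","side"):
    c=cam(n)
    for q,z in(("cap_grip",.09),("pack_a_mid",.034),("jug_mid",.11),("cup_mid",.042),("brush_mid",.03),("basket_mid",.03)):
        print(n,q,[(round(d['p'],2),np.round(d['centre'],1),ray(c,d['centre'],z)) for d in pinpoint(n,q)[:4]])
E
```

```text
t 35.92 p [0.5372 0.1919 0.2654] y-yaw -6.669435514937909 z [-0.      0.0001 -1.    ] F [1.4265 0.4212 0.284 ] open 0.996 q [0.1652 0.0314 1.8017 0.0001 1.3085 0.2816]
band 0.561 0.3088 58.1 8.0 -6.7 [330.1  45.2]
band 0.5569 0.2752 58.9 8.5 -6.7 [329.3  82.9]
band 0.5527 0.2409 57.6 8.0 -6.7 [329. 118.]
[0.5622 0.3085 0.    ] [0.5582 0.2747 0.    ] [0.5541 0.241  0.    ]
top cap_grip [(0.88, array([375.7, 203. ]), array([ 0.4838, -0.0285,  0.09  ])), (0.67, array([300.3, 117.3]), array([0.7173, 0.1758, 0.09  ]))]
top pack_a_mid []
top jug_mid [(0.82, array([161.8, 183.8]), array([0.5302, 0.5382, 0.11  ]))]
top cup_mid [(0.84, array([302.7, 116. ]), array([0.7339, 0.1703, 0.042 ])), (0.46, array([276.5, 179.7]), array([0.5515, 0.2422, 0.042 ]))]
top brush_mid [(0.74, array([457.9, 116.5]), array([ 0.7395, -0.2761,  0.03  ]))]
top basket_mid [(0.84, array([379.4, 110.8]), array([ 0.7543, -0.0495,  0.03  ]))]
side cap_grip [(0.96, array([340. , 168.1]), array([ 0.4801, -0.0347,  0.09  ]))]
side pack_a_mid []
side jug_mid [(0.6, array([267. , 313.3]), array([0.5333, 0.5314, 0.11  ])), (0.23, array([257.9, 169.8]), array([0.7145, 0.0564, 0.11  ]))]
side cup_mid [(0.61, array([242.3, 210.6]), array([0.7302, 0.1696, 0.042 ]))]
side brush_mid [(0.57, array([285.1, 129.8]), array([ 0.7308, -0.2809,  0.03  ])), (0.42, array([266.6, 314.3]), array([0.555 , 0.4845, 0.03  ]))]
side basket_mid [(0.7, array([258.1, 168.3]), array([ 0.7545, -0.0441,  0.03  ]))]
```

View pics/w25.png

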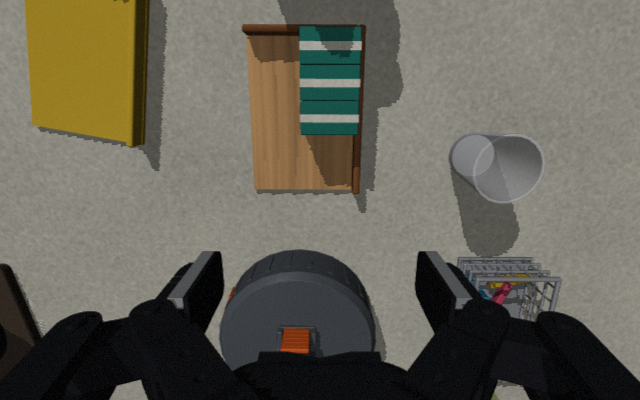

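View pics/s25.png

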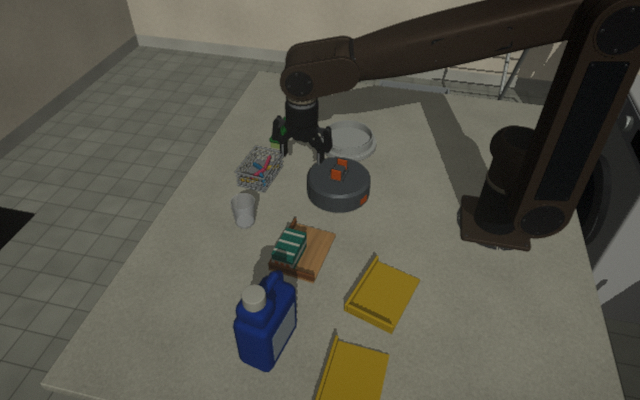

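View pics/t25.png

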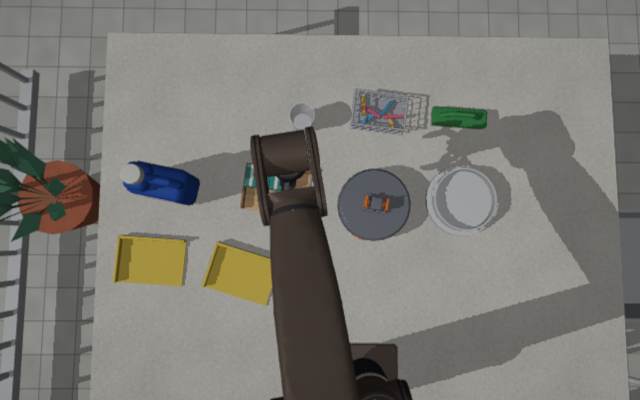

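```bash
python3 - <<'E'
from h import *
pr();print(ticket.sign_off())
E
```

```text
t 36.67 p [0.5375 0.1924 0.263 ] y-yaw -6.686567909446389 z [-0.0015 -0.0001 -1.    ] F [-0.3087  0.6428  0.4407] open 0.992 q [0.166  0.0349 1.8026 0.0001 1.3056 0.2826]
the job is handed in; nothing more can be done
None
```

The job is handed in at 36.7 s. The sign-off gives no verdict, so what follows rests on my own last checks.

- **Cap:** With both tabs squeezed in, I turned it about 63° anticlockwise on the neck and lifted it off. It lies right way up on the bare shelf at about (0.484, -0.029), roughly 0.25 m from the tub.
- **Cartons:** Three were in the tub and no fourth was present. All three are now upright in the wooden tray, pushed against the end lip, the back lip and each other. The wrist camera put each within about 1.5 mm of its packed place, with yaw within 0.2° of the tray. The tub looks empty.
- **Bystanders:** The jug, cup, brush and basket look unmoved in the pictures.
- **Checks that disagreed:** The cameras' position estimates differed by up to about 9 mm. The basket's estimate shifted by about 10 mm between the first and last pictures, though it looks unmoved in them. The carton detector found nothing in any picture I tried it on, so I located the cartons by their colour bands instead.

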